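# Check a jar packing frame for square and sort it

### The job

Take the small jars out of the wooden packing frame and stand them upright in the steel tray; then check the frame with the spring slide rule by laying it flat inside and letting it spring out from inside corner to inside corner, hands off, first along the diagonal from the near left to the far right corner as seen from the robot, then along the other. Lay the rule back flat on its cork mat, and slide the frame over the table without lifting it so that it lies squarely within the plain taped rectangle if its diagonals agree to within 5 mm, or within the crossed one if they do not. Leave the other things on the table where they are.

Things in the scene. Friction and masses are not known exactly. Their poses are not given: they have to be found in the camera images.
- frame_a: flat wooden frame, open in the middle, inside 105 mm (its x) by 125 mm (its y), rails 14 mm wide, 22 mm high, 0.45 kg. Origin: centre of the opening at the underside. Its x points away from the robot and its y to the robot's left, within 0.2 rad at first. Exactly one of the look-alikes frame_a to frame_d is there, the others read None; only measuring tells if it is square.
- frame_b: look-alike frame like frame_a: exactly one of frame_a to frame_d is there, the others read None. Any frame may be square or racked, glued rigid: when racked its side rails (at +y and -y) lean by 5 degrees and the rails at +x and -x stay parallel to its y, shifted opposite ways.
- frame_c: look-alike frame like frame_a: exactly one of frame_a to frame_d is there, the others read None. Inside corners at (+-52, +-62) mm from the origin, shifted up to 5 mm along y when racked; the two diagonals then differ by about 14 mm.
- frame_d: look-alike frame like frame_a: exactly one of frame_a to frame_d is there, the others read None. The near left inside corner is the one at (-x, +y). The frame slides on the table at about 3 N.
- jar_0: small clear jar with white cap, 36 mm diameter, 48 mm high, 0.1 kg, standing in the frame at first; two to four of them are there (others read None). Origin: centre of its underside, z up along it.
- jar_1: small clear jar with white cap, 36 mm diameter, 48 mm high, 0.1 kg, standing in the frame at first; two to four of them are there (others read None). Origin: centre of its underside, z up along it.
- jar_2: small clear jar with white cap, 36 mm diameter, 48 mm high, 0.1 kg, standing in the frame at first; two to four of them are there (others read None). Origin: centre of its underside, z up along it.
- jar_3: small clear jar with white cap, 36 mm diameter, 48 mm high, 0.1 kg, standing in the frame at first; two to four of them are there (others read None). Origin: centre of its underside, z up along it.
- tray: fixed shallow steel tray, outside 110 mm (x) by 200 mm (y), 20 mm high, walls and floor 5 mm, where the jars go. Origin: centre of its underside, on the table.
- mat: fixed thin cork mat, 80 mm (x) by 230 mm (y), 4 mm thick, the slide rule's place. Origin: centre of its underside, on the table.
- rule: spring slide rule along its own x, 0.12 kg: aluminium bar 20 mm wide, 7 mm high, with a steel slide on top that a spring pushes out in +x. At first it lies fully out on the cork mat. Overall length 138 mm + rule_slide. Two black upright finger plates in its middle: pinched together along x they shorten it; let go, it springs out. Origin: underside, 66 mm from tip a toward tip b.
- rule_slide (a joint): how far the rule is drawn out, m: 0 shut (138 mm over the tips), 0.045 fully out (183 mm). With the pins sprung into opposite inside corners it reads that diagonal: about 0.023 in a square frame, about 0.016 and 0.030 in a racked one. Spring 3.6 N when shut, 0.9 N fully out.
- rule_tip_a (a point): centre of the end pin on the main bar, at the rule's underside. Pins are upright, 6 mm diameter, 14 mm high.
- rule_tip_b (a point): centre of the end pin on the slide, at the rule's underside. The finger plates lie either side of the midpoint of the two tips, symmetrically at any length.
- rule_plate_a (a point): middle of the finger plate on the main bar: upright, 18 mm wide, 5 mm thick, from 6 to 51 mm above the rule's underside; this point is 38 mm above it. A like plate stands on the slide. Outer width over both plates is 22 mm + rule_slide (22 to 67 mm).
- bay_plain: place for good frames: plain rectangle of green tape on the table, inside 180 mm (x) by 200 mm (y), flat. Origin: its centre. It lies left or right of the middle.
- bay_cross: place for frames to be reworked: the same rectangle of green tape with a taped cross from corner to corner. Origin: its centre. On the side opposite to the plain one.
- tape_roll: yellow tape roll, 90 mm diameter, 30 mm high, a bystander to be left alone. Origin: centre of its underside.
- tape_roll2: red tape roll, 76 mm diameter, 25 mm high, a bystander to be left alone. Origin: centre of its underside.
- big_jar: big clear open jar, 84 mm diameter, 110 mm high, a bystander to be left alone. Origin: centre of its underside.
- spray: white bottle, 60 mm diameter, 170 mm high, a bystander to be left alone. Origin: centre of its underside.
- notepad: paper pad, 100 x 75 x 18 mm, a bystander to be left alone. Origin: centre of its underside.
- jar_lid: white jar lid, 74 mm diameter, 14 mm high, a bystander to be left alone. Origin: centre of its underside.
- eraser: blue eraser, 55 x 24 x 14 mm, a bystander to be left alone. Origin: centre of its underside.

How it is judged:
On the way, in this order (a step that is already met when the one before it is completed fails the run):
1. all jars stand in the tray, let go (x of jar_0 in the frame of tray between -0.05 and 0.05 m and y of jar_0 in the frame of tray between -0.095 and 0.095 m and z of each of jar_0, jar_1, jar_2, jar_3 in the frame of tray below 0.02 m and angle between each of jar_0, jar_1, jar_2, jar_3's own z axis and vertical below 0.2 rad and linear speed of each of jar_0, jar_1, jar_2, jar_3 below 0.03 m/s and contact force between the fingers and jar_0 below 0.1 N and x of jar_1 in the frame of tray between -0.05 and 0.05 m and y of jar_1 in the frame of tray between -0.095 and 0.095 m and contact force between the fingers and jar_1 below 0.1 N and x of jar_2 in the frame of tray between -0.05 and 0.05 m and y of jar_2 in the frame of tray between -0.095 and 0.095 m and contact force between the fingers and jar_2 below 0.1 N and x of jar_3 in the frame of tray between -0.05 and 0.05 m and y of jar_3 in the frame of tray between -0.095 and 0.095 m and contact force between the fingers and jar_3 below 0.1 N), for 0.2 s.
2. the rule, let go and flat on the table, spans the frame's near left and far right inside corners (((x of rule_tip_a in the frame of frame_a below -0.042 m and y of rule_tip_a in the frame of frame_a above 0.048 m and x of rule_tip_b in the frame of frame_a above 0.042 m and y of rule_tip_b in the frame of frame_a below -0.048 m) or (x of rule_tip_b in the frame of frame_a below -0.042 m and y of rule_tip_b in the frame of frame_a above 0.048 m and x of rule_tip_a in the frame of frame_a above 0.042 m and y of rule_tip_a in the frame of frame_a below -0.048 m) or (x of rule_tip_a in the frame of frame_b below -0.042 m and y of rule_tip_a in the frame of frame_b above 0.048 m and x of rule_tip_b in the frame of frame_b above 0.042 m and y of rule_tip_b in the frame of frame_b below -0.048 m) or (x of rule_tip_b in the frame of frame_b below -0.042 m and y of rule_tip_b in the frame of frame_b above 0.048 m and x of rule_tip_a in the frame of frame_b above 0.042 m and y of rule_tip_a in the frame of frame_b below -0.048 m) or (x of rule_tip_a in the frame of frame_c below -0.042 m and y of rule_tip_a in the frame of frame_c above 0.048 m and x of rule_tip_b in the frame of frame_c above 0.042 m and y of rule_tip_b in the frame of frame_c below -0.048 m) or (x of rule_tip_b in the frame of frame_c below -0.042 m and y of rule_tip_b in the frame of frame_c above 0.048 m and x of rule_tip_a in the frame of frame_c above 0.042 m and y of rule_tip_a in the frame of frame_c below -0.048 m) or (x of rule_tip_a in the frame of frame_d below -0.042 m and y of rule_tip_a in the frame of frame_d above 0.048 m and x of rule_tip_b in the frame of frame_d above 0.042 m and y of rule_tip_b in the frame of frame_d below -0.048 m) or (x of rule_tip_b in the frame of frame_d below -0.042 m and y of rule_tip_b in the frame of frame_d above 0.048 m and x of rule_tip_a in the frame of frame_d above 0.042 m and y of rule_tip_a in the frame of frame_d below -0.048 m)) and height (world z) of each of rule_tip_a, rule_tip_b below 0.012 m and contact force between the fingers and rule below 0.1 N and linear speed of rule below 0.03 m/s), for 0.4 s.
3. the rule, let go and flat on the table, spans the frame's near right and far left inside corners (((x of rule_tip_a in the frame of frame_a below -0.042 m and y of rule_tip_a in the frame of frame_a below -0.048 m and x of rule_tip_b in the frame of frame_a above 0.042 m and y of rule_tip_b in the frame of frame_a above 0.048 m) or (x of rule_tip_b in the frame of frame_a below -0.042 m and y of rule_tip_b in the frame of frame_a below -0.048 m and x of rule_tip_a in the frame of frame_a above 0.042 m and y of rule_tip_a in the frame of frame_a above 0.048 m) or (x of rule_tip_a in the frame of frame_b below -0.042 m and y of rule_tip_a in the frame of frame_b below -0.048 m and x of rule_tip_b in the frame of frame_b above 0.042 m and y of rule_tip_b in the frame of frame_b above 0.048 m) or (x of rule_tip_b in the frame of frame_b below -0.042 m and y of rule_tip_b in the frame of frame_b below -0.048 m and x of rule_tip_a in the frame of frame_b above 0.042 m and y of rule_tip_a in the frame of frame_b above 0.048 m) or (x of rule_tip_a in the frame of frame_c below -0.042 m and y of rule_tip_a in the frame of frame_c below -0.048 m and x of rule_tip_b in the frame of frame_c above 0.042 m and y of rule_tip_b in the frame of frame_c above 0.048 m) or (x of rule_tip_b in the frame of frame_c below -0.042 m and y of rule_tip_b in the frame of frame_c below -0.048 m and x of rule_tip_a in the frame of frame_c above 0.042 m and y of rule_tip_a in the frame of frame_c above 0.048 m) or (x of rule_tip_a in the frame of frame_d below -0.042 m and y of rule_tip_a in the frame of frame_d below -0.048 m and x of rule_tip_b in the frame of frame_d above 0.042 m and y of rule_tip_b in the frame of frame_d above 0.048 m) or (x of rule_tip_b in the frame of frame_d below -0.042 m and y of rule_tip_b in the frame of frame_d below -0.048 m and x of rule_tip_a in the frame of frame_d above 0.042 m and y of rule_tip_a in the frame of frame_d above 0.048 m)) and height (world z) of each of rule_tip_a, rule_tip_b below 0.012 m and contact force between the fingers and rule below 0.1 N and linear speed of rule below 0.03 m/s), for 0.4 s.
4. the rule lies on its cork mat again, let go (x of rule_tip_a in the frame of mat between -0.045 and 0.045 m and y of rule_tip_a in the frame of mat between -0.12 and 0.12 m and z of each of rule_tip_a, rule_tip_b in the frame of mat below 0.012 m and x of rule_tip_b in the frame of mat between -0.045 and 0.045 m and y of rule_tip_b in the frame of mat between -0.12 and 0.12 m and angle between rule's own z axis and vertical below 0.2 rad and linear speed of rule below 0.03 m/s and contact force between the fingers and rule below 0.1 N), for 0.2 s.
At the end, for the whole second after the job is handed in: All jars stand upright in the tray, the rule lies flat on the cork mat with both tips over it, and the frame lies flat and at rest within the right rectangle (plain if square, crossed if racked): its centre within 26 mm of the rectangle's centre along each side and turned less than 0.2 rad from it (all of step 1 and x of rule_tip_a in the frame of mat between -0.045 and 0.045 m and y of rule_tip_a in the frame of mat between -0.12 and 0.12 m and z of each of rule_tip_a, rule_tip_b in the frame of mat below 0.012 m and x of rule_tip_b in the frame of mat between -0.045 and 0.045 m and y of rule_tip_b in the frame of mat between -0.12 and 0.12 m and angle between rule's own z axis and vertical below 0.2 rad and linear speed of rule below 0.03 m/s and x of frame_a in the frame of bay_plain between -0.026 and 0.026 m and y of frame_a in the frame of bay_plain between -0.026 and 0.026 m and angle between the x axis of each of frame_a, frame_d and the x axis of bay_plain, either way round below 0.2 rad and angle between each of frame_a, frame_b, frame_c, frame_d's own z axis and vertical below 0.1 rad and height (world z) of each of frame_a, frame_b, frame_c, frame_d below 0.008 m and linear speed of each of frame_a, frame_b, frame_c, frame_d below 0.02 m/s and x of frame_b in the frame of bay_cross between -0.026 and 0.026 m and y of frame_b in the frame of bay_cross between -0.026 and 0.026 m and angle between the x axis of each of frame_b, frame_c and the x axis of bay_cross, either way round below 0.2 rad and x of frame_c in the frame of bay_cross between -0.026 and 0.026 m and y of frame_c in the frame of bay_cross between -0.026 and 0.026 m and x of frame_d in the frame of bay_plain between -0.026 and 0.026 m and y of frame_d in the frame of bay_plain between -0.026 and 0.026 m); the robot touches nothing.
It fails at once if the frame is lifted off the table (height (world z) of any of frame_a, frame_b, frame_c, frame_d above 0.025 m).
It fails at once if a bystander is moved more than 40 mm (distance of any of tape_roll, tape_roll2, big_jar, spray, notepad, jar_lid, eraser from where it was at the start of the episode above 0.04 m).
Of frame_a, frame_b, frame_c, frame_d only 1 to 1 are there at a start; the rules pass over those that are not, and their reading is None.
Of jar_0, jar_1, jar_2, jar_3 only 2 to 4 are there at a start; the rules pass over those that are not, and their reading is None.
At some moment in a run one of frame_a, frame_b, frame_c, frame_d, rule may be knocked a few centimetres aside while the robot is not near it.
It also fails if it takes over 208 s, if anything falls off the work surface, if the arm or the gripper's body presses on something with over 40 N, if the wrist force passes 120 N, or if a joint passes its speed limit or range.

### The arm

A 6-joint arm with a two-finger parallel gripper is mounted at the origin on the work surface. World frame = base frame: x ahead of the robot, y to its left, z up, the work surface at z = 0. Lengths are in m, angles in rad, forces in N, time in s.
With the tool pointing down it reaches from about 0.35 to 0.775 m from the base axis. Payload 7.3 kg.
Tool frame: the origin (TCP) lies between the finger pads; the fingertips stand 25 mm ahead of it and the grasp point (between the pads) lies 6 mm ahead of it; y points along the fingers, z is the direction in which the jaws open and shut, and the axes are right-handed (so a half turn about y gives the same grasp; the last joint's range is limited). The gripper opens to 92 mm and grips with 3 to 60 N. Pads are 19 mm wide; open, the fingers measure 130 mm over their backs; the gripper's body (75 mm by 190 mm) begins 47 mm behind the grasp point.
Start: joints at [-0.146, 0.342, 1.524, -0, 1.275, -0.146], TCP at [0.525, 0, 0.252] pointing down, gripper open.
Joint ranges: [-2.53, 2.53], [-0.77, 2.02], [0.04, 2.7], [-1, 4.14], [0.28, 2.66], [-3.11, 3.11]. Speed limits (rad/s): [2.57, 2.57, 3.14, 3.14, 3.14, 3.14].

### API

Orientations are given as [roll, pitch, yaw] about the fixed x, y, z axes, in that order (R = Rz(yaw) Ry(pitch) Rx(roll)).
In Python, from cell import sensors, read_camera, hand_in gives the robot as it stands. The module is installed in compiled form; this text tells all that it offers.
- The arm moves only by the tool send_rows, never from a script. Its argument "motion" is a list that holds one entry, the list of rows, each a list of 4 numbers: the shift along the tool's x, y, z in m, then the turn about the tool's y in degrees. In form: [[[tx, ty, tz, twist], ...]]. A call has 1 to 8 rows; each row is the pose to reach, as a shift and turn from the pose measured when the call began, along the tool's axes at that moment; what a row does not reach only later rows make up. A row lasts 1/10 s, in which the tool goes at most 50 mm and 8.59 degrees, less where a joint would pass 70% of its speed; a pose out of reach is approached as far as the arm can. A call with a gripper value outside its range is refused whole. "gripper" is the opening, from 0 (shut) to 1 (fully open), set as the call begins (left out, the last holds). The fingers move at their own pace and stop on an object; "grip_force" is the grip in N (left out, the last holds). Time passes only in rows, so rows that repeat a pose let the fingers close. It gives the time, the measured TCP pose, the force and the opening at its end, in the units of the state.
- sensors.observe(): the state, without advancing time (a new reading comes with each control period).
- read_camera(name): name is "scene" or "side" or "wrist"; returns a dict with "frame" (384x512x3 uint8, red, green, blue), "fx", "fy", "cx", "cy" (pixels), "extrinsics" (4x4, takes a point from world to camera coordinates). Camera axes: x right, y up, looking along -z (the intrinsics and any distortion apply to the point x, -y, -z); pixel columns grow to the right and rows downward; lengths in m; the calibration is good to about 2 mm. A picture is of the moment at which its call begins. There is no depth.
- hand_in(): hands the job in, once; it reports no verdict.
The state is a dict: "time": time; "qpos": joint angles; "qvel": joint speeds; "joint_efforts": joint torques, N m; "tool_pos": TCP position; "tool_rot": TCP orientation; "contact_force": force on the tool from outside, world axes, zero at the start; "torque": the same for the moment, N m; "opening": finger opening in m.
Only numpy, scipy, OpenCV 4.12 (cv2) and the standard library are available. Lean on these libraries where they do the work, as an engineer would, in place of code of your own. Each camera call takes 0.05 s, during which the arm holds its last target.

## Working session

There is one attempt and no reset: what is moved stays moved. The work goes in short steps, Python scripts to look and compute and a tool call to move; the robot and the scene stay as the last step left them, time stands still between calls to the robot, and variables do not carry over. Pictures are saved under pics/ and viewed, and the job is handed in when it is done.

Besides the shell and the picture viewer there is one more tool, called after "Request:" as name(argument=value, ...), one argument or row to a line, values as JSON. send_rows: Moves the arm, as the interface text tells. Its arguments: {"type":"object","properties":{"motion":{"type":"array"},"gripper":{"type":"number"},"grip_force":{"type":"number"}},"required":["motion"]}

```bash
mkdir -p pics; cat > h.py <<'E'
import numpy as np, cv2
from cell import sensors, read_camera, hand_in
def snap(name,fn):
    c=read_camera(name); cv2.imwrite('pics/'+fn,c['frame'][:,:,::-1])
    np.savez('pics/'+fn[:-4]+'.npz',**{k:np.asarray(v) for k,v in c.items() if k in('frame','fx','fy','cx','cy','extrinsics')})
    return c
def load(fn): 
    return dict(np.load('pics/'+fn+'.npz'))
def ray(c,u,v):
    d=np.array([(u-c['cx'])/c['fx'],-(v-c['cy'])/c['fy'],-1.0])
    E=np.array(c['extrinsics']);R=E[:3,:3];t=E[:3,3]
    return -R.T@t, R.T@d
def onz(c,u,v,z):
    o,d=ray(c,u,v); s=(z-o[2])/d[2]; return o+s*d
def proj(c,p):
    E=np.array(c['extrinsics']);q=E[:3,:3]@np.array(p)+E[:3,3]
    return (c['cx']+c['fx']*q[0]/-q[2], c['cy']+c['fy']*q[1]/q[2])
def st():
    s=sensors.observe(); print('t',round(float(s['time']),2),'p',np.round(s['tool_pos'],4),'r',np.round(s['tool_rot'],3),'F',np.round(s['contact_force'],1),'op',round(float(s['opening']),4),'q',np.round(s['qpos'],2)); return s
E
python3 - <<'E'
from h import *
st()
from cell import read_camera
for n in('scene','side','wrist'):
    c=snap(n,n+'0.png'); print({k:(np.round(v,3).tolist()) for k,v in c.items() if k!='frame'})
E
```

```text
t 0.0 p [5.246e-01 1.000e-04 2.510e-01] r [-1.572  0.    -1.571] F [-0.6 -0.6  1.4] op 0.0915 q [-0.15  0.34  1.53  0.    1.28 -0.15]
{'fx': 475.436, 'fy': 475.436, 'cx': 256.316, 'cy': 192.385, 'extrinsics': [[-0.427, 0.904, -0.005, 0.265], [-0.536, -0.249, 0.807, 0.263], [0.728, 0.347, 0.591, -1.862], [0.0, 0.0, 0.0, 1.0]]}
{'fx': 462.218, 'fy': 462.218, 'cx': 254.159, 'cy': 189.656, 'extrinsics': [[0.839, -0.543, 0.002, -0.491], [0.387, 0.6, 0.7, -0.238], [-0.382, -0.587, 0.714, -1.276], [0.0, 0.0, 0.0, 1.0]]}
{'fx': 341.241, 'fy': 341.241, 'cx': 253.045, 'cy': 188.806, 'extrinsics': [[1.0, 0.0, -0.002, -0.524], [-0.001, 0.967, -0.255, 0.031], [0.002, 0.255, 0.967, -0.39], [0.0, 0.0, 0.0, 1.0]]}
```

View pics/scene0.png

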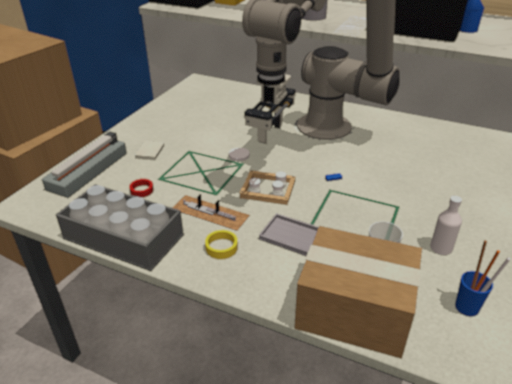

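View pics/side0.png

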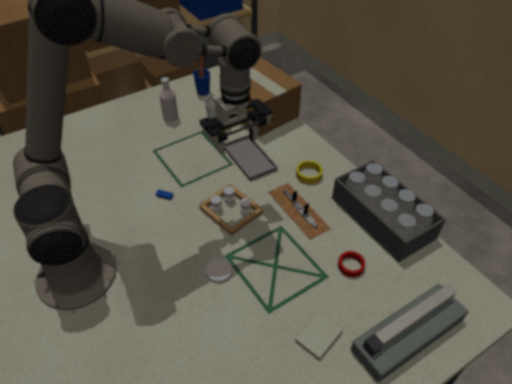

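View pics/wrist0.png

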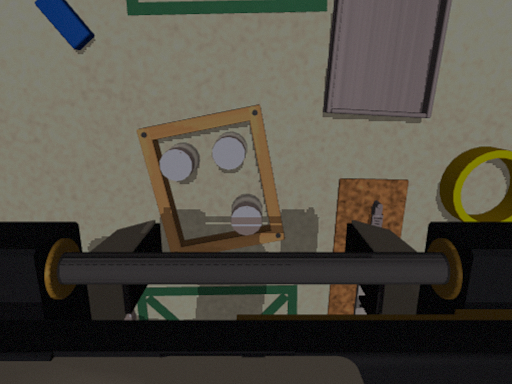

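```bash
python3 - <<'E'
from h import *
c=load('wrist0'); im=c['frame'][:,:,::-1].copy()
hsv=cv2.cvtColor(im,cv2.COLOR_BGR2HSV)
def cc(m,z,mn=150,lab=''):
    m=m.astype(np.uint8)*255
    for k in cv2.findContours(m,cv2.RETR_EXTERNAL,cv2.CHAIN_APPROX_NONE)[0]:
        a=cv2.contourArea(k)
        if a<mn: continue
        (x,y),r=cv2.minEnclosingCircle(k); p=onz(c,x,y,z); q=onz(c,x+r,y,z)
        rr=cv2.minAreaRect(k); pts=[np.round(onz(c,*b,z)[:2],4).tolist() for b in cv2.boxPoints(rr)]
        print(lab,'a',a,'px',round(x),round(y),round(r),'w',np.round(p[:2],4),'rad',round(q[0]-p[0],4),'rect',pts)
H,S,V=[hsv[...,i].astype(int) for i in range(3)]
print(hsv[165,176],hsv[152,228],hsv[220,246],hsv[180,200],hsv[130,150],hsv[60,380],hsv[200,350])
np.set_printoptions(suppress=True)
g=(S<45)&(V>120); cc(g[90:250,130:290].__class__ and g,0.048,lab='cap')
cc((H>=5)&(H<22)&(S>110)&(V>50),0.022,300,'wood')
cc((H>45)&(H<85)&(S>80),0,100,'green')
for n in('scene','side'):
    i=cv2.imread(f'pics/{n}0.png'); cv2.imwrite(f'pics/{n}0c.png',cv2.resize(i[120:280,50:450] if n=='scene' else i[90:330,130:400],None,fx=2,fy=2,interpolation=3))
cv2.imwrite('pics/w0c.png',cv2.resize(im[:260,:],None,fx=1.55,fy=1.55,interpolation=3))
E
```

```text
[123  17 133] [120  17 136] [  4  34 104] [ 21  47 126] [ 15 146 126] [171  25 104] [ 13 159 111]
cap a 585.0 px 176 304 22 w [ 0.4378 -0.152 ] rad 0.0249 rect [[0.4148, -0.1423], [0.4615, -0.1422], [0.4604, -0.1703], [0.4128, -0.1704]]
cap a 802.0 px 313 299 21 w [ 0.5905 -0.1458] rad 0.0228 rect [[0.5732, -0.1284], [0.6062, -0.1283], [0.6082, -0.1635], [0.5744, -0.1636]]
cap a 194.0 px 246 216 14 w [ 0.5164 -0.0483] rad 0.0146 rect [[0.502, -0.0374], [0.5309, -0.0374], [0.531, -0.0483], [0.5019, -0.0483]]
cap a 1583.5 px 480 188 27 w [ 0.754  -0.0185] rad 0.0275 rect [[0.7232, -0.0211], [0.7572, 0.0136], [0.7896, -0.0181], [0.7557, -0.0545]]
cap a 4951.0 px 213 178 63 w [ 0.4837 -0.0079] rad 0.064 rect [[0.4279, 0.0271], [0.519, 0.0451], [0.5374, -0.0469], [0.44, -0.0676]]
cap a 73188.0 px 256 109 278 w [0.5261 0.0602] rad 0.266 rect [[0.2528, -0.087], [0.2984, 0.1546], [0.7526, 0.1545], [0.799, -0.0863]]
wood a 757.0 px 342 299 21 w [ 0.6304 -0.1624] rad 0.0246 rect [[0.6125, -0.1423], [0.6456, -0.1423], [0.6487, -0.1829], [0.6147, -0.183]]
wood a 302.0 px 57 269 29 w [ 0.2941 -0.1232] rad 0.0342 rect [[0.2845, -0.0867], [0.3029, -0.0866], [0.2921, -0.1616], [0.2729, -0.1616]]
wood a 3073.5 px 370 216 51 w [ 0.6546 -0.0566] rad 0.0573 rect [[0.6155, -0.1006], [0.6175, -0.0092], [0.6919, -0.0158], [0.6946, -0.1081]]
wood a 15827.0 px 211 183 91 w [ 0.4778 -0.0196] rad 0.0996 rect [[0.4011, 0.0406], [0.5301, 0.0641], [0.5595, -0.0847], [0.4169, -0.1137]]
green a 1811.0 px 217 302 80 w [ 0.4781 -0.1813] rad 0.1025 rect [[0.3771, -0.16], [0.5777, -0.1566], [0.5798, -0.2057], [0.3735, -0.2093]]
green a 2205.5 px 226 5 100 w [0.4965 0.1621] rad 0.1015 rect [[0.3954, 0.1667], [0.5977, 0.1667], [0.5984, 0.1537], [0.3942, 0.1537]]
```

View pics/scene0c.png

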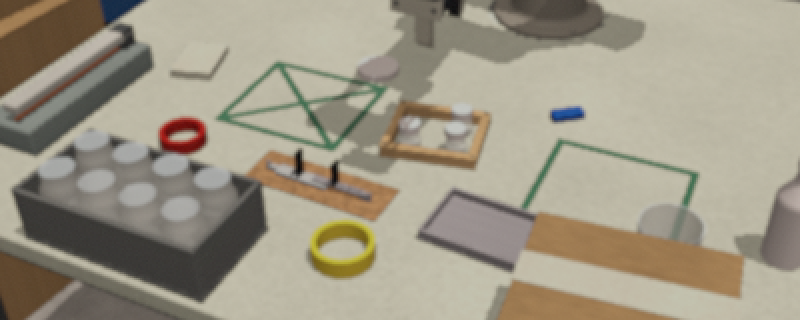

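View pics/w0c.png

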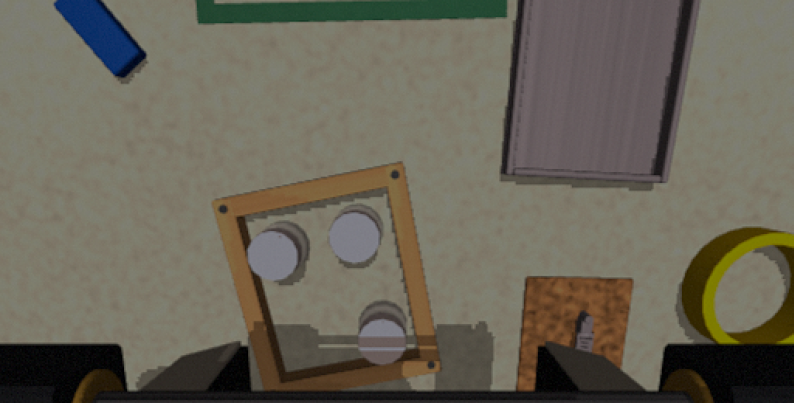

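```bash
python3 - <<'E'
from h import *
np.set_printoptions(suppress=True)
c=load('wrist0')
g=cv2.cvtColor(c['frame'],cv2.COLOR_RGB2GRAY)
r=cv2.HoughCircles(cv2.GaussianBlur(g,(3,3),0)[100:250,130:290],cv2.HOUGH_GRADIENT,1,25,param1=80,param2=14,minRadius=13,maxRadius=20)
for x,y,rr in r[0]:
    p=onz(c,x+130,y+100,.048); print('jar',x+130,y+100,rr,np.round(p,4), 'R',round(rr*p.__class__ and rr*(0.385-.048)/341,4))
def P(n,u,v,z): 
    print(n,u,v,np.round(onz(load(n),u,v,z)[:2],4))
for u,v in[(326,115),(432,117),(340,0)]: P('wrist0',u,v,.02)
for u,v in[(222,147),(250,135),(277,168),(248,178)]: P('side0',u,v,.02)
print('mat')
for u,v in[(342,179),(407,179)]: P('wrist0',u,v,.004)
for u,v in[(270,189),(289,183),(329,227),(307,237)]: P('side0',u,v,.004)
print('cross')
for u,v in[(281,229),(327,272),(271,308),(228,265)]: P('side0',u,v,0)
print('plain')
for u,v in[(154,156),(201,132),(237,163),(181,184)]: P('side0',u,v,0)
print('frame top outer')
for u,v in[(199,207),(231,188),(264,211),(231,233)]: P('side0',u,v,.022)
for u,v in[(139,130),(259,106),(283,240)]: P('wrist0',u,v,.022)
print('plates etc: yellow,red,lid,big,spray')
for u,v,z in[(309,172,.02),(351,264,.015),(219,271,.01),(165,195,.01)]: P('side0',u,v,z)
for u,v,z in[(385,236,.05),(445,235,.05)]: P('scene0',u,v,z)
E
```

```text
Traceback (most recent call last):
TypeError: unsupported operand type(s) for *: 'float' and 'type'
```

```bash
python3 - <<'E'
from h import *
i=cv2.imread('pics/side0.png'); cv2.imwrite('pics/side0c.png',cv2.resize(i[60:330,140:390],None,fx=2.2,fy=2.2,interpolation=3))
E
```

```text
(no output)
```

View pics/side0c.png

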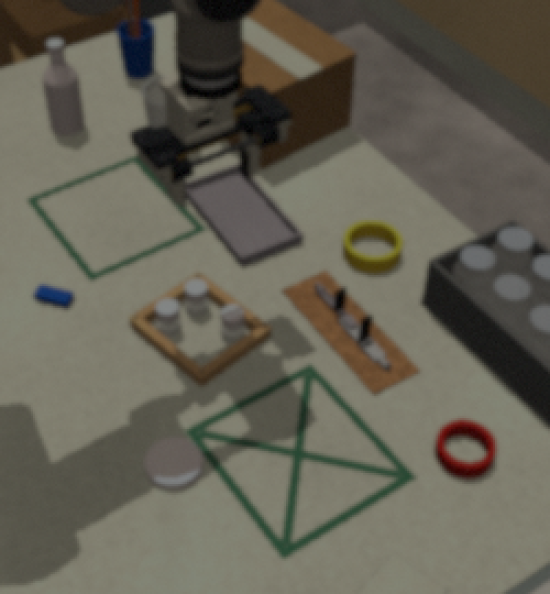

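```bash
python3 - <<'E'
from h import *
np.set_printoptions(suppress=True)
c=load('wrist0')
g=cv2.cvtColor(c['frame'],cv2.COLOR_RGB2GRAY)
r=cv2.HoughCircles(cv2.GaussianBlur(g,(3,3),0)[100:250,130:290],cv2.HOUGH_GRADIENT,1,25,param1=80,param2=14,minRadius=13,maxRadius=20)
for x,y,rr in r[0]:
    p=onz(c,x+130,y+100,.048); print('jar',x+130,y+100,rr,np.round(p,4))
def P(n,u,v,z): 
    print(n,u,v,np.round(onz(load(n),u,v,z)[:2],4))
for u,v in[(326,115),(432,117),(340,0)]: P('wrist0',u,v,.02)
S=lambda x,y:(x/2.2+140,y/2.2+60)
def Q(l,z):
    for x,y in l: P('side0',*S(x,y),z)
Q([(243,264),(301,239),(239,170)],.02)
print('mat')
for u,v in[(342,179),(407,179)]: P('wrist0',u,v,.004)
Q([(283,291),(325,271),(419,373),(375,393)],.004)
print('cross'); Q([(312,368),(413,477),(285,556),(190,431)],0)
print('plain'); Q([(29,199),(138,158),(203,229),(92,277)],0)
print('frame top outer'); Q([(131,321),(200,275),(272,331),(202,381)],.022)
for u,v in[(139,130),(259,106),(283,240)]: P('wrist0',u,v,.022)
print('bystanders')
Q([(373,248)],.02);Q([(466,450)],.015);Q([(173,462)],.01);Q([(55,297)],.01)
for u,v,z in[(385,236,.05),(445,235,.05)]: P('scene0',u,v,z)
E
```

```text
jar 175.5 164.5 16.0 [0.4462 0.0061 0.048 ]
jar 246.5 215.5 18.3 [ 0.5169 -0.0477  0.048 ]
jar 228.5 153.5 16.1 [0.4994 0.0172 0.048 ]
wrist0 326 115 [0.5998 0.0533]
wrist0 432 117 [0.7105 0.0513]
wrist0 340 0 [0.6073 0.1616]
side0 250.45454545454544 180.0 [0.5969 0.041 ]
side0 276.8181818181818 168.63636363636363 [0.7007 0.039 ]
side0 248.63636363636363 137.27272727272725 [0.7102 0.2303]
mat
wrist0 342 179 [ 0.6253 -0.0189]
wrist0 407 179 [ 0.6995 -0.0189]
side0 268.6363636363636 192.27272727272725 [ 0.6246 -0.025 ]
side0 287.72727272727275 183.1818181818182 [ 0.7011 -0.0245]
side0 330.45454545454544 229.54545454545453 [ 0.6931 -0.2546]
side0 310.45454545454544 238.63636363636363 [ 0.6213 -0.2495]
cross
side0 281.8181818181818 227.27272727272725 [ 0.5775 -0.1656]
side0 327.72727272727275 276.8181818181818 [ 0.5814 -0.3791]
side0 269.5454545454545 312.72727272727275 [ 0.3845 -0.383 ]
side0 226.36363636363637 255.9090909090909 [ 0.3823 -0.1664]
plain
side0 153.1818181818182 150.45454545454544 [0.3976 0.3727]
side0 202.72727272727272 131.8181818181818 [0.5966 0.3707]
side0 232.27272727272725 164.09090909090907 [0.5974 0.1585]
side0 181.8181818181818 185.90909090909088 [0.4028 0.1572]
frame top outer
side0 199.54545454545453 205.9090909090909 [0.4016 0.028 ]
side0 230.9090909090909 185.0 [0.5302 0.054 ]
side0 263.6363636363636 210.45454545454544 [ 0.5579 -0.0951]
side0 231.8181818181818 233.18181818181816 [ 0.4298 -0.1189]
wrist0 139 130 [0.4039 0.0379]
wrist0 259 106 [0.5298 0.0625]
wrist0 283 240 [ 0.5579 -0.0863]
bystanders
side0 309.5454545454545 172.72727272727272 [ 0.7809 -0.0363]
side0 351.8181818181818 264.5454545454545 [ 0.6556 -0.3908]
side0 218.63636363636363 270.0 [ 0.3366 -0.2026]
side0 165.0 195.0 [0.3355 0.1399]
scene0 385 236 [0.6091 0.3722]
scene0 445 235 [0.538  0.5154]
```

Request:
send_rows(
  motion=[
    [[-0.005,0.03,-0.006,-8.5],[-0.01,0.07,-0.012,-17],[-0.017,0.1,-0.025,-25.5],[-0.017,0.11,-0.025,-34],[-0.017,0.11,-0.025,-42.5],[-0.017,0.11,-0.025,-51],[-0.017,0.11,-0.025,-59.5],[-0.017,0.11,-0.025,-68]],
  ],
  gripper=0.6,
)

```text
time: 0.95
tool_pos: [0.4994, 0.0171, 0.141]
tool_rot: [-1.571, 0.002, -0.378]
contact_force: [-0.1, -0.5, 0.2]
opening: 0.055
```

Request:
send_rows(
  motion=[
    [[0,0,0,-8],[0,0,0,-16],[0,0,0,-22],[0,0,0,-22]],
  ],
)

```text
time: 1.35
tool_pos: [0.4993, 0.0171, 0.1408]
tool_rot: [-1.57, 0.002, 0.007]
contact_force: [-1.1, 0.1, -0.1]
opening: 0.0549
```

```bash
python3 - <<'E'
from h import *
st(); snap('wrist','w1.png')
E
```

```text
t 1.35 p [0.4993 0.0171 0.1408] r [-1.57   0.002  0.007] F [-1.1  0.1 -0.1] op 0.0549 q [-0.12  0.42  1.75  0.    0.98 -1.7 ]
```

View pics/w1.png

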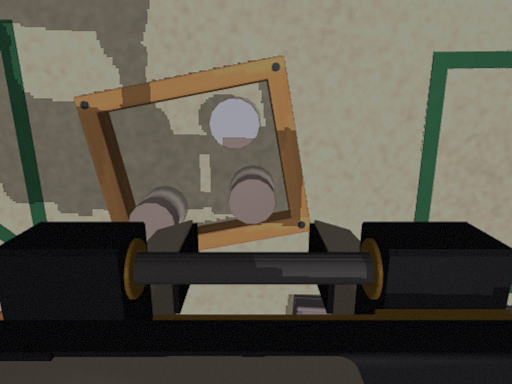

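```bash
python3 - <<'E'
from h import *
np.set_printoptions(suppress=True)
c=load('w1')
g=cv2.cvtColor(c['frame'],cv2.COLOR_RGB2GRAY)
r=cv2.HoughCircles(cv2.GaussianBlur(g,(3,3),0)[60:245,90:320],cv2.HOUGH_GRADIENT,1,40,param1=60,param2=12,minRadius=19,maxRadius=30)
for x,y,rr in r[0]:
    p=onz(c,x+90,y+60,.048);q=onz(c,x+90+rr,y+60,.048); print('jar',x+90,y+60,rr,np.round(p,4),np.round(q-p,4))
for u,v in[(252,200),(235,123),(153,221)]: print(np.round(onz(c,u,v,.048),4))
for u,v in[(75,98),(284,57),(310,232)]: print('fr',np.round(onz(c,u,v,.022),4))
E
```

```text
jar 234.5 121.5 25.4 [0.4445 0.0059 0.048 ] [-0.0001  0.0165  0.    ]
jar 251.5 202.5 23.6 [0.4994 0.0173 0.048 ] [-0.0001  0.0163  0.    ]
jar 154.5 220.5 24.8 [ 0.5131 -0.0506  0.048 ] [-0.0001  0.0174  0.    ]
[0.4976 0.0176 0.048 ]
[0.4455 0.0062 0.048 ]
[ 0.5135 -0.0517  0.048 ]
fr [ 0.4304 -0.1091  0.022 ]
fr [0.4019 0.0391 0.022 ]
fr [0.5313 0.0635 0.022 ]
```

Request:
send_rows(
  motion=[
    [[0,0.03,0,0],[-0.001,0.06,0,0],[-0.001,0.085,0,0],[-0.001,0.09,0,0],[-0.001,0.09,0,0]],
  ],
)

```text
time: 1.9
tool_pos: [0.4978, 0.0172, 0.0504]
tool_rot: [-1.57, 0.004, 0.002]
contact_force: [1.0, 0.5, -0.5]
opening: 0.0552
```

Request:
send_rows(
  motion=[
    [[0,0,0,0],[0,0,0,0],[0,0,0,0],[0,0,0,0],[0,0,0,0]],
  ],
  gripper=0.2,
  grip_force=12,
)

```text
time: 2.4
tool_pos: [0.4984, 0.0171, 0.0512]
tool_rot: [-1.571, 0.002, 0.002]
contact_force: [-0.1, -0.5, 6.0]
opening: 0.0333
```

Request:
send_rows(
  motion=[
    [[0,-0.03,0,0],[0,-0.06,0,0]],
  ],
)

```text
time: 2.6
tool_pos: [0.4977, 0.0172, 0.1112]
tool_rot: [-1.57, 0.005, 0.002]
contact_force: [1.0, -0.1, -1.2]
opening: 0.0327
```

```bash
python3 - <<'E'
from h import *
st(); snap('side','s2.png')
i=cv2.imread('pics/s2.png'); cv2.imwrite('pics/s2c.png',cv2.resize(i[60:330,140:390],None,fx=2.2,fy=2.2,interpolation=3))
E
```

```text
t 2.6 p [0.4977 0.0172 0.1112] r [-1.57   0.005  0.002] F [ 1.  -0.1 -1.2] op 0.0327 q [-0.12  0.46  1.78  0.    0.91 -1.69]
```

View pics/s2c.png

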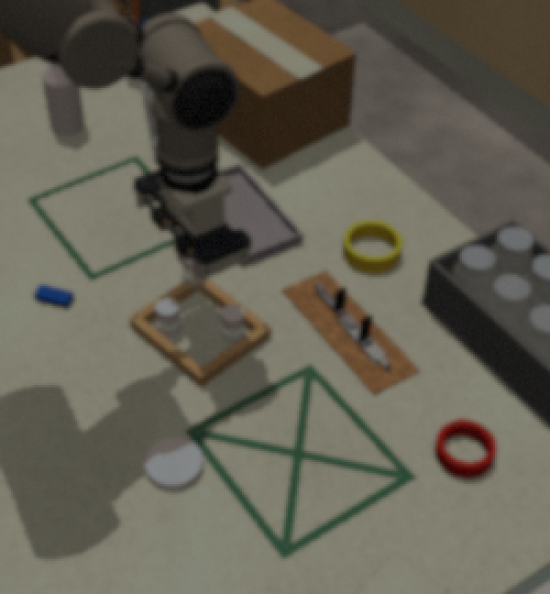

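Request:
send_rows(
  motion=[
    [[0.025,0,0.03,0],[0.06,0,0.07,0],[0.09,0,0.105,0],[0.12,0,0.14,0],[0.145,0,0.17,0],[0.167,0,0.193,0],[0.167,0,0.193,0]],
  ],
)

```text
time: 3.35
tool_pos: [0.6683, 0.2135, 0.1154]
tool_rot: [-1.57, -0.005, 0.005]
contact_force: [-0.1, -0.9, -0.8]
opening: 0.0332
```

```bash
python3 - <<'E'
from h import *
st(); c=snap('wrist','w3.png')
E
```

```text
t 3.35 p [0.6683 0.2135 0.1154] r [-1.57  -0.005  0.005] F [-0.1 -0.9 -0.8] op 0.0332 q [ 0.2   0.78  1.14 -0.    1.21 -1.38]
```

View pics/w3.png

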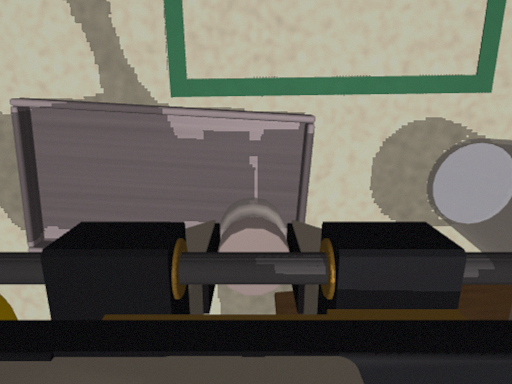

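```bash
python3 - <<'E'
from h import *
c=load('w3')
for u,v in[(12,101),(314,119),(28,250),(300,222)]: print('tray',np.round(onz(c,u,v,.02),4))
print('bigjar top',np.round(onz(c,472,182,.11),4),np.round(onz(c,432,182,.11),4), np.round(onz(c,472,182,.0),4))
for u,v in[(170,96),(496,92)]: print('plain outer',np.round(onz(c,u,v,0),4))
E
```

```text
tray [0.602  0.0584 0.02  ]
tray [0.6124 0.2544 0.02  ]
tray [0.7068 0.0515 0.02  ]
tray [0.6842 0.2482 0.02  ]
bigjar top [0.6325 0.3057 0.11  ] [0.6325 0.289  0.11  ] [ 0.6592  0.3786 -0.    ]
plain outer [0.5983 0.1561 0.    ]
plain outer [0.5943 0.3843 0.    ]
```

Request:
send_rows(
  motion=[
    [[-0.003,0.02,-0.005,0],[-0.003,0.045,-0.005,0],[-0.003,0.055,-0.005,0],[-0.003,0.058,-0.005,0],[-0.003,0.058,-0.005,0]],
  ],
)

```text
time: 3.9
tool_pos: [0.6642, 0.2062, 0.0577]
tool_rot: [-1.571, -0.003, 0.004]
contact_force: [-0.2, 1.2, -0.8]
opening: 0.0334
```

Request:
send_rows(
  motion=[
    [[0,0,0,0],[0,0,0,0],[0,0,0,0],[0,-0.03,0,0],[0,-0.07,0,0]],
  ],
  gripper=0.6,
)

```text
time: 4.4
tool_pos: [0.6627, 0.206, 0.1263]
tool_rot: [-1.572, 0.002, 0.004]
contact_force: [0.1, 0.2, 0.2]
opening: 0.0553
```

```bash
python3 - <<'E'
from h import *
s=st(); c=snap('wrist','w4.png')
p=s['tool_pos']; print('to A', np.round(np.array([.445,.006])-p[:2],4))
E
```

```text
t 4.4 p [0.6627 0.206  0.1263] r [-1.572  0.002  0.004] F [0.1 0.2 0.2] op 0.0553 q [ 0.19  0.76  1.15 -0.    1.23 -1.38]
to A [-0.2177 -0.2   ]
```

View pics/w4.png

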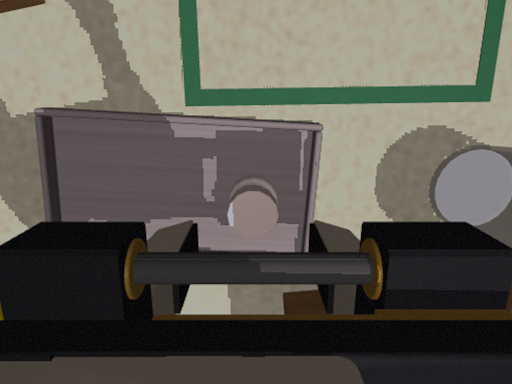

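Request:
send_rows(
  motion=[
    [[-0.03,0,-0.028,0],[-0.065,0,-0.06,0],[-0.1,0,-0.092,0],[-0.135,0,-0.124,0],[-0.17,0,-0.156,0],[-0.2,0,-0.184,0],[-0.218,0,-0.2,0],[-0.218,0,-0.2,0]],
  ],
)

```text
time: 5.25
tool_pos: [0.4476, 0.0047, 0.1338]
tool_rot: [-1.57, -0.012, 0.001]
contact_force: [0.9, 0.4, -0.1]
opening: 0.0552
```

Request:
send_rows(
  motion=[
    [[0,0,0,0],[0,0,0,0]],
  ],
)

```text
time: 5.45
tool_pos: [0.4485, 0.0049, 0.1342]
tool_rot: [-1.57, -0.013, 0.002]
contact_force: [0.7, 0.1, -0.7]
opening: 0.055
```

```bash
python3 - <<'E'
from h import *
s=st(); c=snap('wrist','w5.png')
p=s['tool_pos']; print('to A', np.round(np.array([.445,.006])-p[:2],4))
g=cv2.cvtColor(c['frame'],cv2.COLOR_RGB2GRAY)
r=cv2.HoughCircles(cv2.GaussianBlur(g,(3,3),0)[60:300,90:420],cv2.HOUGH_GRADIENT,1,40,param1=60,param2=12,minRadius=19,maxRadius=30)
for x,y,rr in r[0]:
    q=onz(c,x+90,y+60,.048); print('jar',x+90,y+60,rr,np.round(q,4))
E
```

```text
t 5.45 p [0.4485 0.0049 0.1342] r [-1.57  -0.013  0.002] F [ 0.7  0.1 -0.7] op 0.055 q [-0.16  0.34  1.9   0.    0.89 -1.74]
to A [-0.0035  0.0011]
jar 251.5 195.5 24.9 [0.4431 0.0051 0.048 ]
jar 275.5 151.5 29.4 [0.4135 0.0206 0.048 ]
jar 350.5 257.5 29.4 [0.4885 0.0748 0.048 ]
```

View pics/w5.png

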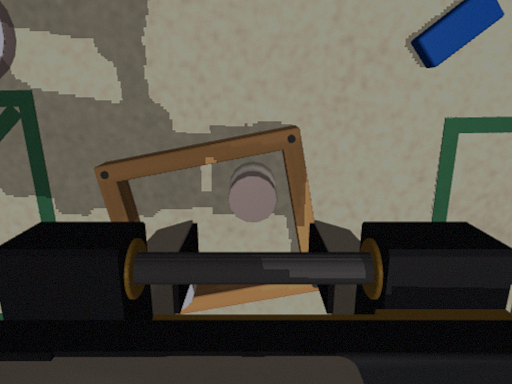

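Request:
send_rows(
  motion=[
    [[-0.003,0.03,0.001,0],[-0.005,0.06,0.001,0],[-0.005,0.078,0.001,0],[-0.005,0.083,0.001,0],[-0.005,0.083,0.001,0]],
  ],
)

```text
time: 6.0
tool_pos: [0.4448, 0.0066, 0.0505]
tool_rot: [-1.57, -0.012, 0.003]
contact_force: [-0.1, 0.0, -0.1]
opening: 0.0551
```

Request:
send_rows(
  motion=[
    [[0,0,0,0],[0,0,0,0],[0,0,0,0],[0,0,0,0],[0,0,0,0]],
  ],
  gripper=0.2,
)

```text
time: 6.5
tool_pos: [0.4453, 0.0065, 0.0511]
tool_rot: [-1.57, -0.013, 0.003]
contact_force: [0.7, -0.9, 3.2]
opening: 0.0333
```

Request:
send_rows(
  motion=[
    [[0,-0.03,0,0],[0,-0.06,0,0],[0,-0.06,0,0],[0,-0.06,0,0]],
  ],
)

```text
time: 6.9
tool_pos: [0.4445, 0.0064, 0.1113]
tool_rot: [-1.57, -0.014, 0.003]
contact_force: [0.3, -0.8, -1.8]
opening: 0.0331
```

Request:
send_rows(
  motion=[
    [[0.03,0,0.02,0],[0.07,0,0.047,0],[0.11,0,0.074,0],[0.15,0,0.101,0],[0.185,0,0.125,0],[0.21,0,0.142,0],[0.218,0,0.147,0],[0.218,0,0.147,0]],
  ],
)

```text
time: 7.7
tool_pos: [0.6619, 0.1549, 0.1117]
tool_rot: [-1.57, -0.011, 0.004]
contact_force: [-0.3, -0.3, -1.6]
opening: 0.0332
```

Request:
send_rows(
  motion=[
    [[0,0,0,0],[0,0,0,0]],
  ],
)

```text
time: 7.9
tool_pos: [0.6606, 0.1543, 0.1103]
tool_rot: [-1.571, -0.008, 0.004]
contact_force: [0.2, -0.5, -1.4]
opening: 0.0329
```

Request:
send_rows(
  motion=[
    [[0,0,-0.014,0],[0,0.03,-0.015,0],[0,0.05,-0.015,0],[0,0.053,-0.015,0],[0,0.053,-0.015,0]],
  ],
)

```text
time: 8.4
tool_pos: [0.6609, 0.1383, 0.0575]
tool_rot: [-1.571, -0.008, 0.002]
contact_force: [0.0, 0.2, -0.5]
opening: 0.0332
```

Request:
send_rows(
  motion=[
    [[0,0,0,0],[0,0,0,0],[0,0,0,0],[0,-0.03,0,0],[0,-0.07,0,0],[0,-0.07,0,0]],
  ],
  gripper=0.56,
)

```text
time: 9.0
tool_pos: [0.6636, 0.1388, 0.1343]
tool_rot: [-1.57, -0.019, 0.003]
contact_force: [0.4, 0.2, 1.3]
opening: 0.0516
```

```bash
python3 - <<'E'
from h import *
s=st(); c=snap('wrist','w6.png')
p=s['tool_pos']; print('to C', np.round(np.array([.5135,-.051])-p[:2],4))
E
```

```text
t 9.0 p [0.6636 0.1388 0.1343] r [-1.57  -0.019  0.003] F [0.4 0.2 1.3] op 0.0516 q [ 0.09  0.71  1.23 -0.    1.19 -1.48]
to C [-0.1501 -0.1898]
```

View pics/w6.png

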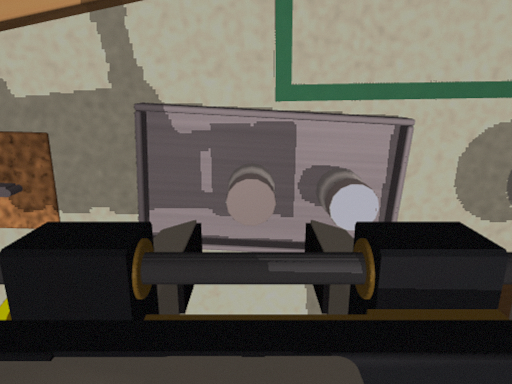

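Request:
send_rows(
  motion=[
    [[-0.02,0,-0.025,0],[-0.045,0,-0.057,0],[-0.07,0,-0.089,0],[-0.095,0,-0.12,0],[-0.12,0,-0.152,0],[-0.14,0,-0.177,0],[-0.15,0,-0.19,0],[-0.15,0,-0.19,0]],
  ],
)

```text
time: 9.85
tool_pos: [0.5118, -0.0529, 0.1288]
tool_rot: [-1.57, -0.014, 0.001]
contact_force: [-0.1, 0.6, 0.0]
opening: 0.0516
```

Request:
send_rows(
  motion=[
    [[0,0,0,0],[0,0,0,0]],
  ],
)

```text
time: 10.05
tool_pos: [0.5125, -0.0521, 0.1286]
tool_rot: [-1.57, -0.014, 0.001]
contact_force: [1.2, -0.1, -0.2]
opening: 0.0517
```

```bash
python3 - <<'E'
from h import *
s=st(); c=snap('wrist','w7.png')
p=s['tool_pos']; print('to C', np.round(np.array([.5135,-.051])-p[:2],4))
g=cv2.cvtColor(c['frame'],cv2.COLOR_RGB2GRAY)
r=cv2.HoughCircles(cv2.GaussianBlur(g,(3,3),0)[130:260,190:330],cv2.HOUGH_GRADIENT,1,40,param1=60,param2=12,minRadius=21,maxRadius=28)
for x,y,rr in r[0]:
    q=onz(c,x+190,y+130,.048); print('jar',x+190,y+130,rr,np.round(q,4))
E
```

```text
t 10.05 p [ 0.5125 -0.0521  0.1286] r [-1.57e+00 -1.40e-02  1.00e-03] F [ 1.2 -0.1 -0.2] op 0.0517 q [-0.25  0.45  1.73  0.01  0.94 -1.83]
to C [0.001  0.0011]
jar 248.5 210.5 23.0 [ 0.5157 -0.0539  0.048 ]
```

View pics/w7.png

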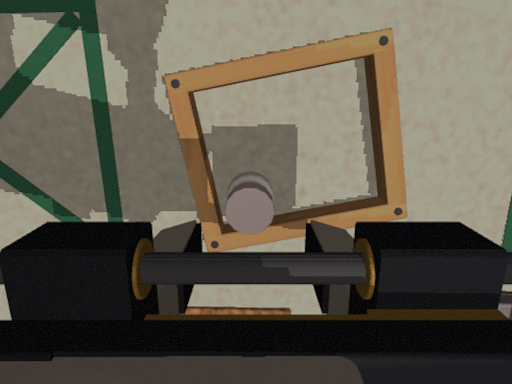

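Request:
send_rows(
  motion=[
    [[0.001,0.03,0,0],[0.001,0.06,0,0],[0.001,0.074,0,0],[0.001,0.078,0,0],[0.001,0.078,0,0]],
  ],
)

```text
time: 10.6
tool_pos: [0.5147, -0.0513, 0.0502]
tool_rot: [-1.569, -0.013, 0.003]
contact_force: [0.2, -0.2, -0.0]
opening: 0.0514
```

Request:
send_rows(
  motion=[
    [[0,0,0,0],[0,0,0,0],[0,0,0,0],[0,0,0,0],[0,0,0,0]],
  ],
  gripper=0.2,
)

```text
time: 11.1
tool_pos: [0.5153, -0.0515, 0.0509]
tool_rot: [-1.57, -0.015, 0.003]
contact_force: [0.3, -0.4, 4.1]
opening: 0.0335
```

Request:
send_rows(
  motion=[
    [[0,-0.03,0,0],[0,-0.06,0,0],[0,-0.06,0,0],[0,-0.06,0,0]],
  ],
)

```text
time: 11.5
tool_pos: [0.5143, -0.0516, 0.1111]
tool_rot: [-1.57, -0.016, 0.002]
contact_force: [-0.4, -0.3, -1.4]
opening: 0.0335
```

Request:
send_rows(
  motion=[
    [[0.02,0,0.02,8.5],[0.045,0,0.043,17],[0.07,0,0.066,25.5],[0.095,0,0.089,34],[0.12,0,0.113,42.5],[0.135,0,0.127,51],[0.142,0,0.1335,59.5],[0.142,0,0.1335,68]],
  ],
)

```text
time: 12.3
tool_pos: [0.6557, 0.0836, 0.1107]
tool_rot: [-1.559, -0.003, -1.189]
contact_force: [-0.0, -0.5, -1.4]
opening: 0.0331
```

Request:
send_rows(
  motion=[
    [[0,0,0,0],[0,0,0,0]],
  ],
)

```text
time: 12.5
tool_pos: [0.6546, 0.0836, 0.1087]
tool_rot: [-1.562, -0.002, -1.185]
contact_force: [-0.5, -0.7, -0.4]
opening: 0.0336
```

```bash
cat >> h.py <<'E'
from scipy.spatial.transform import Rotation as Ro
def rel(tx,ty,tz):
    """tool-frame shift to reach world pos"""
    s=sensors.observe(); R=Ro.from_euler('xyz',s['tool_rot']).as_matrix()
    d=R.T@(np.array([tx,ty,tz])-np.array(s['tool_pos'])); print('rel',np.round(d,4)); return d
E
python3 - <<'E'
from h import *
s=st(); rel(.656,.082,.1); rel(.656,.082,.0565)
E
```

```text
t 12.5 p [0.6546 0.0836 0.1087] r [-1.562 -0.002 -1.185] F [-0.5 -0.7 -0.4] op 0.0336 q [ 0.01  0.71  1.3   0.    1.12 -0.38]
rel [0.002  0.0087 0.0006]
rel [0.0019 0.0522 0.0002]
```

Request:
send_rows(
  motion=[
    [[0.001,0.02,0,0],[0.001,0.04,0,0],[0.001,0.05,0,0],[0.001,0.052,0,0],[0.001,0.052,0,0]],
  ],
)

```text
time: 13.0
tool_pos: [0.6556, 0.0826, 0.0567]
tool_rot: [-1.562, -0.002, -1.184]
contact_force: [0.6, -0.1, -0.6]
opening: 0.0336
```

Request:
send_rows(
  motion=[
    [[0,0,0,0],[0,0,0,0],[0,0,0,0],[0,-0.03,0,0],[0,-0.07,0,0],[0,-0.11,0,0],[0,-0.14,0,0],[0,-0.14,0,0]],
  ],
  gripper=0.6,
)

```text
time: 13.8
tool_pos: [0.6567, 0.0826, 0.2029]
tool_rot: [-1.552, -0.006, -1.184]
contact_force: [1.2, -1.2, 0.1]
opening: 0.0553
```

```bash
python3 - <<'E'
from h import *
s=st(); c=snap('wrist','w8.png')
E
```

```text
t 13.8 p [0.6567 0.0826 0.2029] r [-1.552 -0.006 -1.184] F [ 1.2 -1.2  0.1] op 0.0553 q [ 0.01  0.62  1.2   0.    1.3  -0.38]
```

View pics/w8.png

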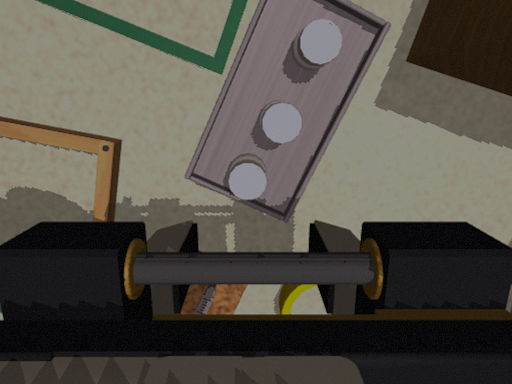

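Request:
send_rows(
  motion=[
    [[0.02,0,-0.002,-8.5],[0.055,0,-0.006,-17],[0.09,0,-0.01,-25.5],[0.125,0,-0.013,-34],[0.16,0,-0.017,-42.5],[0.195,0,-0.021,-51],[0.215,0,-0.023,-59.5],[0.226,0,-0.024,-68]],
  ],
  gripper=0.95,
)

```text
time: 14.65
tool_pos: [0.718, -0.1382, 0.198]
tool_rot: [-1.569, -0.012, 0.007]
contact_force: [0.0, 0.4, -0.5]
opening: 0.0872
```

Request:
send_rows(
  motion=[
    [[0,0,0,0],[0,0,0,0],[0,0,0,0]],
  ],
)

```text
time: 14.95
tool_pos: [0.7177, -0.1372, 0.1971]
tool_rot: [-1.568, -0.01, 0.004]
contact_force: [0.0, -0.9, 0.7]
opening: 0.0873
```

```bash
python3 - <<'E'
from h import *
s=st(); c=snap('wrist','w9.png')
E
```

```text
t 14.95 p [ 0.7177 -0.1372  0.1971] r [-1.568 -0.01   0.004] F [ 0.  -0.9  0.7] op 0.0873 q [-0.3   0.77  0.93  0.01  1.43 -1.87]
```

View pics/w9.png

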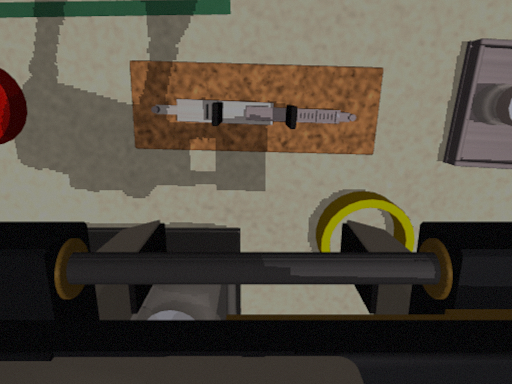

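```bash
python3 - <<'E'
from h import *
c=load('w9'); im=c['frame'][85:150,120:400][:,:,::-1]
cv2.imwrite('pics/w9c.png',cv2.resize(im,None,fx=2.8,fy=2.8,interpolation=3))
a=onz(c,157,109,.018);b=onz(c,352,117.5,.018);print(a,b,np.linalg.norm(a-b),(a+b)/2,np.degrees(np.arctan2(*(b-a)[:2])))
for u,v in[(131,61),(383,67),(374,155),(136,147)]: print('mat',np.round(onz(c,u,v,.004),4))
for u,v in[(217,110),(292,115)]: print('plate',np.round(onz(c,u,v,.055),4))
E
```

```text
[ 0.65963803 -0.22118835  0.018     ] [ 0.66623658 -0.04721681  0.018     ] 0.17409663281282192 [ 0.6629373  -0.13420258  0.018     ] 2.17212484799067
mat [ 0.6184 -0.2453  0.004 ]
mat [ 0.6223 -0.0189  0.004 ]
mat [ 0.7024 -0.0191  0.004 ]
mat [ 0.6957 -0.2475  0.004 ]
plate [ 0.6587 -0.1642  0.055 ]
plate [ 0.6623 -0.1053  0.055 ]
```

View pics/w9c.png

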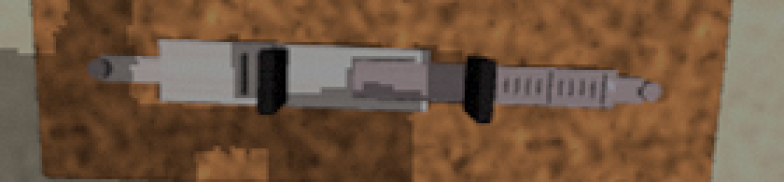

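```bash
python3 - <<'E'
from h import *
s=st(); rel(.662,-.1345,.11); rel(.662,-.1345,.049)
E
```

```text
t 15.0 p [ 0.7178 -0.1371  0.1975] r [-1.569 -0.011  0.005] F [ 0.5 -0.2 -0.7] op 0.0873 q [-0.3   0.77  0.93  0.01  1.43 -1.87]
rel [-0.0567  0.0869  0.0027]
rel [-0.0574  0.1479  0.0026]
```

Request:
send_rows(
  motion=[
    [[-0.02,0.03,0.001,1],[-0.045,0.06,0.003,2],[-0.057,0.085,0.003,2.4],[-0.057,0.087,0.003,2.4],[-0.057,0.115,0.003,2.4],[-0.057,0.14,0.003,2.4],[-0.057,0.148,0.003,2.4],[-0.057,0.148,0.003,2.4]],
  ],
)

```text
time: 15.8
tool_pos: [0.6629, -0.1337, 0.0488]
tool_rot: [-1.568, -0.01, -0.036]
contact_force: [-0.0, 0.6, -0.8]
opening: 0.0872
```

Request:
send_rows(
  motion=[
    [[0,0,0,0],[0,0,0,0],[0,0,0,0],[0,0,0,0],[0,0,0,0],[0,0,0,0],[0,0,0,0]],
  ],
  gripper=0.15,
  grip_force=12,
)

```text
time: 16.5
tool_pos: [0.6636, -0.1346, 0.05]
tool_rot: [-1.569, -0.013, -0.037]
contact_force: [0.3, -3.8, 6.1]
opening: 0.036
```

```bash
python3 - <<'E'
from h import *
s=st(); c=snap('side','s10.png'); i=c['frame'][:,:,::-1]; cv2.imwrite('pics/s10c.png',cv2.resize(i[150:270,200:360],None,fx=4,fy=4,interpolation=3))
E
```

```text
t 16.5 p [ 0.6636 -0.1346  0.05  ] r [-1.569 -0.013 -0.037] F [ 0.3 -3.8  6.1] op 0.036 q [-0.32  0.8   1.29  0.01  1.03 -1.85]
```

View pics/s10c.png

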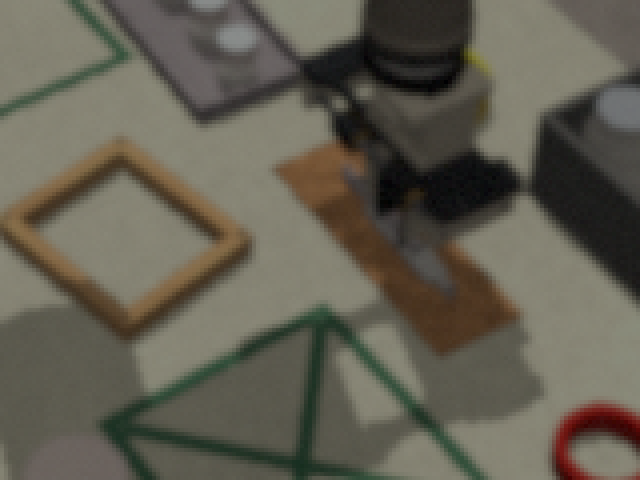

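Request:
send_rows(
  motion=[
    [[0,0,0,0],[0,0,0,0],[0,0,0,0],[0,0,0,0],[0,0,0,0]],
  ],
  gripper=0.1,
  grip_force=15,
)

```text
time: 17.05
tool_pos: [0.6635, -0.1346, 0.05]
tool_rot: [-1.569, -0.012, -0.037]
contact_force: [-1.3, -2.4, 3.3]
opening: 0.0213
```

Request:
send_rows(
  motion=[
    [[0,-0.02,0,0],[0,-0.05,0,0],[0,-0.08,0,0],[0,-0.11,0,0],[0,-0.13,0,0],[0,-0.13,0,0],[0,-0.13,0,0]],
  ],
)

```text
time: 17.75
tool_pos: [0.6614, -0.1342, 0.1788]
tool_rot: [-1.568, -0.011, -0.036]
contact_force: [-0.2, 0.7, -1.6]
opening: 0.0214
```

```bash
python3 - <<'E'
from h import *
s=st(); c=snap('side','s11.png'); i=c['frame'][:,:,::-1]; cv2.imwrite('pics/s11c.png',cv2.resize(i[120:270,180:360],None,fx=4,fy=4,interpolation=3))
snap('wrist','w11.png')
E
```

```text
t 17.75 p [ 0.6614 -0.1342  0.1788] r [-1.568 -0.011 -0.036] F [-0.2  0.7 -1.6] op 0.0214 q [-0.32  0.67  1.17  0.01  1.29 -1.85]
```

View pics/s11c.png

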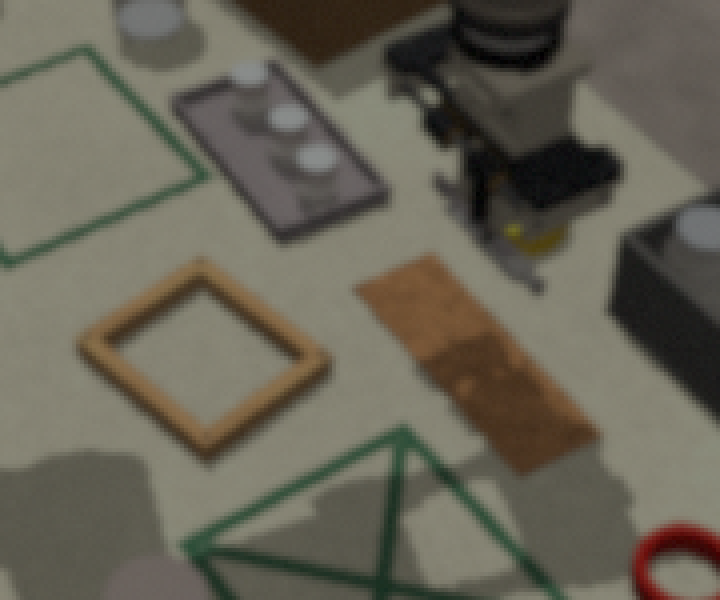

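View pics/w11.png

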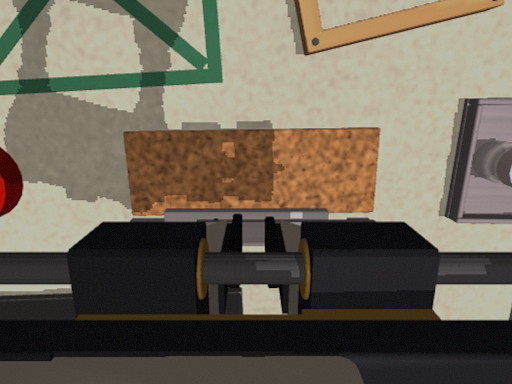

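Request:
send_rows(
  motion=[
    [[-0.02,-0.005,0.03,0],[-0.04,-0.01,0.06,0],[-0.06,-0.02,0.09,0],[-0.065,-0.02,0.102,0],[-0.065,-0.02,0.102,0],[-0.065,-0.02,0.102,0]],
  ],
)

```text
time: 18.45
tool_pos: [0.5998, -0.0305, 0.1964]
tool_rot: [-1.568, -0.008, -0.036]
contact_force: [0.3, -0.1, -1.0]
opening: 0.0217
```

```bash
python3 - <<'E'
from h import *
s=st(); c=snap('wrist','w12.png')
E
```

```text
t 18.45 p [ 0.5998 -0.0305  0.1964] r [-1.568 -0.008 -0.036] F [ 0.3 -0.1 -1. ] op 0.0217 q [-0.18  0.52  1.4   0.    1.22 -1.72]
```

View pics/w12.png

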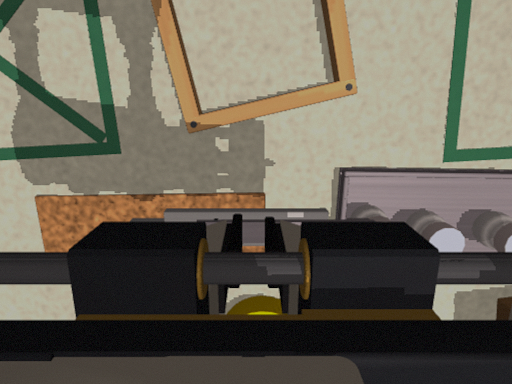

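Request:
send_rows(
  motion=[
    [[-0.03,0,0,0],[-0.06,0,0,0],[-0.075,-0.01,0,0],[-0.075,-0.02,0,0],[-0.075,-0.02,0,0]],
  ],
)

```text
time: 19.0
tool_pos: [0.5265, -0.0294, 0.2173]
tool_rot: [-1.569, -0.012, -0.038]
contact_force: [1.2, -0.5, -0.7]
opening: 0.0212
```

```bash
python3 - <<'E'
from h import *
s=st(); c=snap('wrist','w13.png')
cv2.imwrite('pics/w13c.png',cv2.resize(c['frame'][:230,100:420][:,:,::-1],None,fx=2.4,fy=2.4,interpolation=3))
E
```

```text
t 19.0 p [ 0.5265 -0.0294  0.2173] r [-1.569 -0.012 -0.038] F [ 1.2 -0.5 -0.7] op 0.0212 q [-0.2   0.37  1.58  0.    1.18 -1.74]
```

View pics/w13c.png

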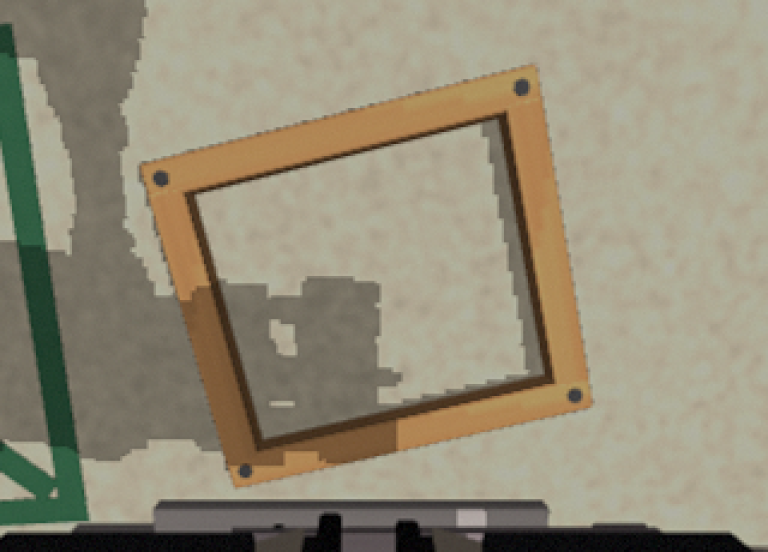

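```bash
cat >> h.py <<'E'
def frame_fit(c,pts,z,verbose=True):
    # pts order: NR(near right),NL,FL,FR in image px
    P=np.array([onz(c,u,v,z)[:2] for u,v in pts]); ctr=P.mean(0)
    ey=((P[1]-P[0])+(P[2]-P[3])); yaw=np.arctan2(ey[1],ey[0])-np.pi/2
    d1=P[1]-P[3]; d2=P[2]-P[0]
    if verbose:
        print(np.round(P,4).tolist()); print('ctr',np.round(ctr,4),'yaw',round(yaw,3))
        print('sides',[round(np.linalg.norm(P[i]-P[(i+1)%4]),4) for i in range(4)],'NL-FR',round(np.linalg.norm(d1),4),round(np.degrees(np.arctan2(d1[1],d1[0])),1),'NR-FL',round(np.linalg.norm(d2),4),round(np.degrees(np.arctan2(d2[1],d2[0])),1))
    return P,ctr,yaw
E
python3 - <<'E'
from h import *
c=load('w13')
f=lambda L:[(x/2.4+100,y/2.4) for x,y in L]
frame_fit(c,f([(185,193),(507,114),(553,383),(258,450)]),.022)
frame_fit(c,f([(141,164),(538,65),(592,404),(233,487)]),.022)
frame_fit(c,f([(161,178),(521,87),(575,395),(245,471)]),.022)
E
```

```text
[[0.4409, -0.0942], [0.4175, 0.0283], [0.5198, 0.0477], [0.5433, -0.0738]]
ctr [ 0.4804 -0.023 ] yaw 0.19
sides [np.float64(0.1247), np.float64(0.1041), np.float64(0.1237), np.float64(0.1044)] NL-FR 0.162 140.9 NR-FL 0.1623 60.9
[[0.4299, -0.1098], [0.4012, 0.0396], [0.5291, 0.0638], [0.5589, -0.0855]]
ctr [ 0.4798 -0.023 ] yaw 0.193
sides [np.float64(0.152), np.float64(0.1302), np.float64(0.1522), np.float64(0.1313)] NL-FR 0.2013 141.6 NR-FL 0.1999 60.2
[[0.4352, -0.1027], [0.4084, 0.0334], [0.5251, 0.0567], [0.5521, -0.0799]]
ctr [ 0.4802 -0.0231] yaw 0.195
sides [np.float64(0.1388), np.float64(0.119), np.float64(0.1393), np.float64(0.1192)] NL-FR 0.183 141.7 NR-FL 0.1831 60.6
```

Request:
send_rows(
  motion=[
    [[-0.01,0.01,0.001,-8],[-0.02,0.03,0.002,-16],[-0.03,0.05,0.003,-24],[-0.04,0.07,0.004,-32],[-0.047,0.09,0.005,-40],[-0.047,0.1,0.005,-48],[-0.047,0.1,0.005,-53.2],[-0.047,0.1,0.005,-53.2]],
  ],
)

```text
time: 19.85
tool_pos: [0.4814, -0.0225, 0.115]
tool_rot: [-1.577, -0.007, 0.891]
contact_force: [0.6, -0.1, -1.5]
opening: 0.0215
```

Request:
send_rows(
  motion=[
    [[0,0,0,0],[0,0,0,0]],
  ],
)

```text
time: 20.05
tool_pos: [0.4819, -0.0227, 0.1149]
tool_rot: [-1.578, -0.008, 0.889]
contact_force: [0.9, -0.4, -1.1]
opening: 0.0216
```

```bash
python3 - <<'E'
from h import *
s=st(); rel(.4802,-.023,.1);rel(.4802,-.023,.048); c=snap('wrist','w14.png')
E
```

```text
t 20.05 p [ 0.4819 -0.0227  0.1149] r [-1.578 -0.008  0.889] F [ 0.9 -0.4 -1.1] op 0.0216 q [-0.21  0.43  1.83  0.    0.88 -2.67]
rel [-0.0014  0.0149  0.0013]
rel [-0.0018  0.0669  0.0016]
```

View pics/w14.png

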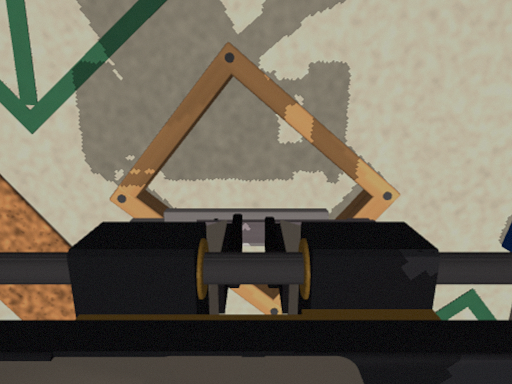

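Aligned with the corners; descend, checking the force.

Request:
send_rows(
  motion=[
    [[-0.002,0.02,0.001,0],[-0.002,0.04,0.001,0],[-0.002,0.055,0.001,0],[-0.002,0.063,0.001,0],[-0.002,0.067,0.001,0],[-0.002,0.067,0.001,0],[-0.002,0.067,0.001,0]],
  ],
)

```text
time: 20.8
tool_pos: [0.4809, -0.0236, 0.0486]
tool_rot: [-1.579, -0.008, 0.889]
contact_force: [0.6, -1.4, -1.8]
opening: 0.0214
```

```bash
python3 - <<'E'
from h import *
s=st(); c=snap('side','s15.png'); i=c['frame'][:,:,::-1]; cv2.imwrite('pics/s15c.png',cv2.resize(i[130:270,160:330],None,fx=4,fy=4,interpolation=3))
E
```

```text
t 20.8 p [ 0.4809 -0.0236  0.0486] r [-1.579 -0.008  0.889] F [ 0.6 -1.4 -1.8] op 0.0214 q [-0.21  0.53  1.89  0.01  0.71 -2.68]
```

View pics/s15c.png

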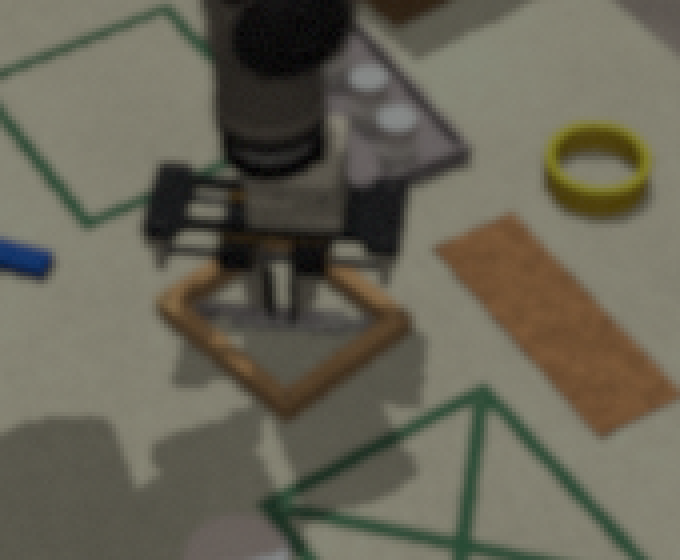

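Request:
send_rows(
  motion=[
    [[0,0.002,0,0],[0,0.002,0,0]],
  ],
)

```text
time: 21.05
tool_pos: [0.4811, -0.0236, 0.0469]
tool_rot: [-1.579, -0.009, 0.889]
contact_force: [0.0, -0.3, -1.6]
opening: 0.0214
```

Request:
send_rows(
  motion=[
    [[0,0,0,0],[0,0,0,0],[0,0,0,0],[0,0,0,0],[0,0,0,0],[0,0,0,0]],
  ],
  gripper=0.76,
)

```text
time: 21.65
tool_pos: [0.4813, -0.0236, 0.0471]
tool_rot: [-1.58, -0.009, 0.889]
contact_force: [0.1, 0.1, 0.8]
opening: 0.0649
```

Request:
send_rows(
  motion=[
    [[0,-0.01,0,0],[0,-0.03,0,0],[0,-0.06,0,0],[0,-0.1,0,0],[0,-0.14,0,0],[0,-0.17,0,0],[0,-0.17,0,0],[0,-0.17,0,0]],
  ],
)

```text
time: 22.45
tool_pos: [0.4792, -0.0238, 0.2179]
tool_rot: [-1.581, -0.01, 0.889]
contact_force: [-0.0, -0.2, -1.4]
opening: 0.0698
```

```bash
python3 - <<'E'
from h import *
s=st(); c=snap('side','s16.png'); i=c['frame'][:,:,::-1]; cv2.imwrite('pics/s16c.png',cv2.resize(i[130:270,160:330],None,fx=4,fy=4,interpolation=3))
snap('wrist','w16.png')
E
```

```text
t 22.45 p [ 0.4792 -0.0238  0.2179] r [-1.581 -0.01   0.889] F [-0.  -0.2 -1.4] op 0.0698 q [-0.21  0.28  1.71  0.    1.14 -2.67]
```

View pics/s16c.png

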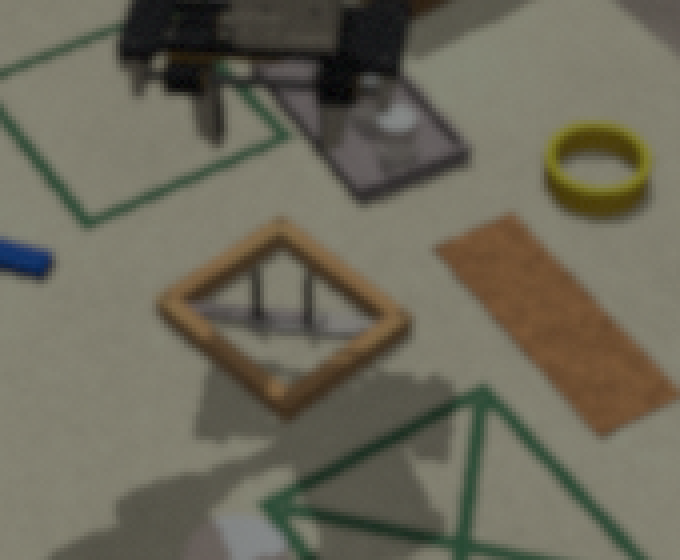

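View pics/w16.png

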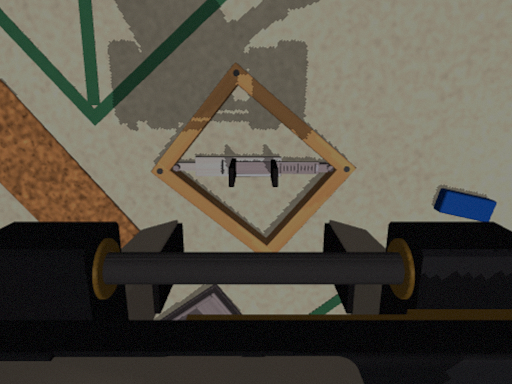

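```bash
python3 - <<'E'
from h import *
c=load('w16'); cv2.imwrite('pics/w16c.png',cv2.resize(c['frame'][55:265,140:370][:,:,::-1],None,fx=2.8,fy=2.8,interpolation=3))
E
```

```text
(no output)
```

View pics/w16c.png

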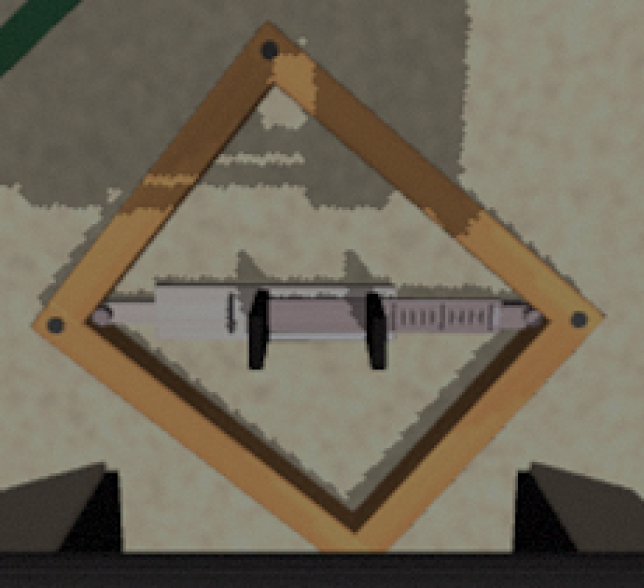

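```bash
python3 - <<'E'
from h import *
c=load('w16'); f=lambda x,y:(x/2.8+140,y/2.8+55)
a=onz(c,*f(102,316),.014);b=onz(c,*f(533,316),.014);print(a,b,np.linalg.norm(a-b)-.132)
A=onz(c,*f(89,318),.022);B=onz(c,*f(548,319),.022);print('top inner corners',np.linalg.norm(A-B))
# plates tops z=.051, outer-edge
p=onz(c,*f(258,291),.051);q=onz(c,*f(377,292),.051);print('plates ctr',(p+q)/2,np.linalg.norm(p-q)-.017)
print('ctr',(a+b)/2,np.degrees(np.arctan2(*(b-a)[1::-1])))
rel(*((a+b)/2)[:2],.045)
st()
E
```

```text
[ 0.5392386 -0.0717461  0.014    ] [0.41934546 0.02513946 0.014     ] 0.02214660597099391
top inner corners 0.16035263786378545
plates ctr [ 0.46918819 -0.03516357  0.051     ] 0.020604738280471144
ctr [ 0.47929203 -0.02330332  0.014     ] 141.0583480007791
rel [-0.0005  0.1713  0.0008]
t 22.55 p [ 0.4785 -0.0237  0.2163] r [-1.578 -0.008  0.889] F [-1.   0.1 -0.5] op 0.0696 q [-0.21  0.29  1.71  0.    1.14 -2.67]
```

Request:
send_rows(
  motion=[
    [[0,0.03,0,0],[0,0.07,0,0],[0,0.11,0,0],[0,0.145,0,0],[0,0.165,0,0],[0,0.171,0.001,0],[0,0.171,0.001,0],[0,0.171,0.001,0]],
  ],
)

```text
time: 23.35
tool_pos: [0.4799, -0.0228, 0.0458]
tool_rot: [-1.579, -0.008, 0.889]
contact_force: [0.4, -0.2, 0.0]
opening: 0.0697
```

Request:
send_rows(
  motion=[
    [[0,0,0,0],[0,0,0,0],[0,0,0,0],[0,0,0,0],[0,0,0,0],[0,0,0,0],[0,0,0,0],[0,0,0,0]],
  ],
  gripper=0.1,
)

```text
time: 24.15
tool_pos: [0.4801, -0.0229, 0.046]
tool_rot: [-1.579, -0.009, 0.889]
contact_force: [0.4, -1.0, 3.6]
opening: 0.0216
```

```bash
python3 - <<'E'
from h import *
st()
E
```

```text
t 24.15 p [ 0.4801 -0.0229  0.046 ] r [-1.579 -0.009  0.889] F [ 0.4 -1.   3.6] op 0.0216 q [-0.21  0.54  1.9   0.01  0.7  -2.67]
```

Request:
send_rows(
  motion=[
    [[0,-0.02,0,0],[0,-0.05,0,0],[0,-0.07,0,8],[0,-0.07,0,16],[0,-0.07,0,24],[0,-0.07,0,32],[0,-0.07,0,40],[0,-0.07,0,40]],
  ],
)

```text
time: 24.95
tool_pos: [0.4789, -0.0229, 0.1156]
tool_rot: [-1.571, -0.011, 0.19]
contact_force: [0.4, -0.2, -1.7]
opening: 0.0217
```

Request:
send_rows(
  motion=[
    [[0,0,0,8],[0,0,0,16],[0,0,0,24],[0,0,0,32],[0,0,0,40.3],[0,0,0,40.3],[0,0,0,40.3]],
  ],
)

```text
time: 25.65
tool_pos: [0.4787, -0.0229, 0.1155]
tool_rot: [-1.564, -0.008, -0.507]
contact_force: [-0.5, -0.9, -1.0]
opening: 0.0214
```

```bash
python3 - <<'E'
from h import *
s=st(); c=snap('wrist','w17.png'); c2=snap('side','s17.png')
cv2.imwrite('pics/s17c.png',cv2.resize(c2['frame'][130:270,160:330][:,:,::-1],None,fx=4,fy=4,interpolation=3))
rel(.480,-.0232,.1);rel(.48,-.0232,.0465)
E
```

```text
t 25.65 p [ 0.4787 -0.0229  0.1155] r [-1.564 -0.008 -0.507] F [-0.5 -0.9 -1. ] op 0.0214 q [-0.21  0.42  1.84  0.    0.87 -1.28]
rel [0.0011 0.0156 0.0002]
rel [ 0.0006  0.0691 -0.0001]
```

View pics/w17.png

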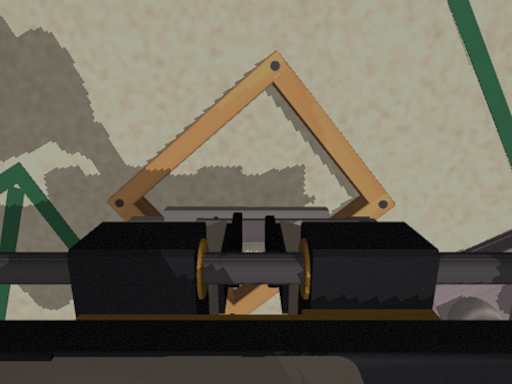

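View pics/s17c.png

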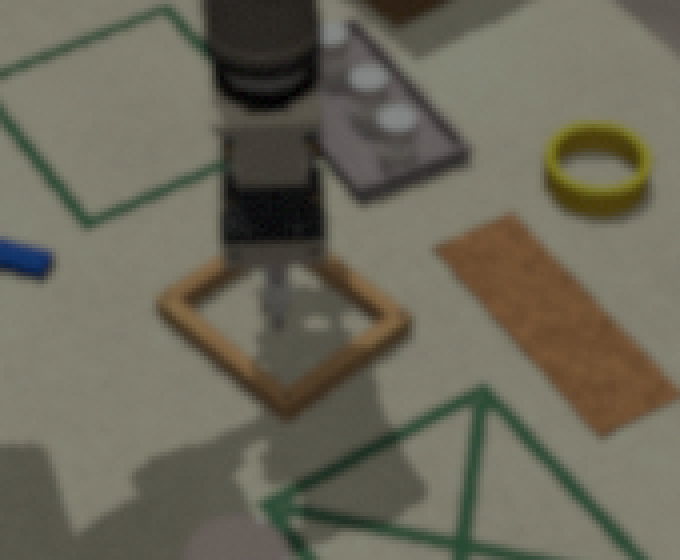

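Request:
send_rows(
  motion=[
    [[0.001,0.02,0,0],[0.001,0.04,0,0],[0.001,0.055,0,0],[0.001,0.064,0,0],[0.001,0.069,0,0],[0.001,0.069,0,0],[0.001,0.069,0,0]],
  ],
)

```text
time: 26.45
tool_pos: [0.4808, -0.0233, 0.047]
tool_rot: [-1.564, -0.009, -0.509]
contact_force: [1.1, -0.6, -1.7]
opening: 0.0213
```

```bash
python3 - <<'E'
from h import *
s=st()
E
```

```text
t 26.45 p [ 0.4808 -0.0233  0.047 ] r [-1.564 -0.009 -0.509] F [ 1.1 -0.6 -1.7] op 0.0213 q [-0.21  0.54  1.89  0.01  0.7  -1.28]
```

Request:
send_rows(
  motion=[
    [[0,0,0,0],[0,0,0,0],[0,0,0,0],[0,0,0,0],[0,0,0,0],[0,0,0,0],[0,0,0,0]],
  ],
  gripper=0.76,
)

```text
time: 27.15
tool_pos: [0.4808, -0.0233, 0.0471]
tool_rot: [-1.564, -0.009, -0.509]
contact_force: [0.3, -0.5, -0.7]
opening: 0.0689
```

Request:
send_rows(
  motion=[
    [[0,-0.01,0,0],[0,-0.03,0,0],[0,-0.06,0,0],[0,-0.1,0,0],[0,-0.14,0,0],[0,-0.17,0,0],[0,-0.17,0,0],[0,-0.17,0,0]],
  ],
)

```text
time: 27.95
tool_pos: [0.4789, -0.0235, 0.2179]
tool_rot: [-1.563, -0.011, -0.509]
contact_force: [-0.5, 0.0, 0.2]
opening: 0.0698
```

```bash
python3 - <<'E'
from h import *
s=st(); c=snap('wrist','w18.png'); cv2.imwrite('pics/w18c.png',cv2.resize(c['frame'][55:265,140:370][:,:,::-1],None,fx=2.8,fy=2.8,interpolation=3))
E
```

```text
t 27.95 p [ 0.4789 -0.0235  0.2179] r [-1.563 -0.011 -0.509] F [-0.5  0.   0.2] op 0.0698 q [-0.21  0.28  1.71  0.    1.14 -1.28]
```

View pics/w18c.png

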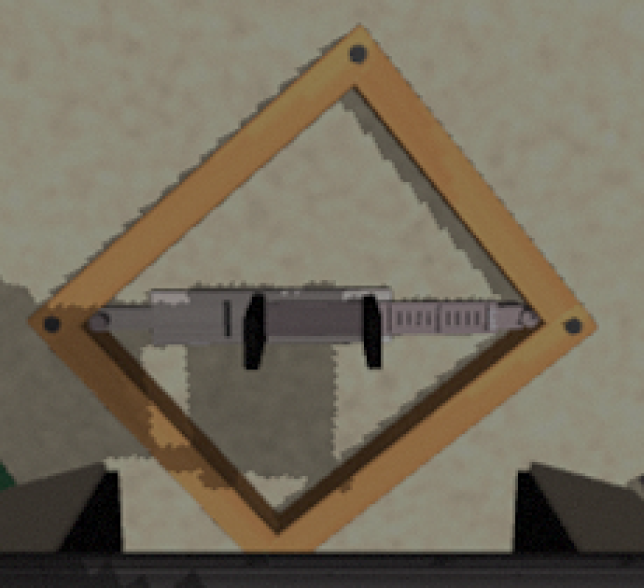

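```bash
python3 - <<'E'
from h import *
c=load('w18'); f=lambda x,y:(x/2.8+140,y/2.8+55)
a=onz(c,*f(100,321),.014);b=onz(c,*f(529,319),.014);print(a,b,np.linalg.norm(a-b)-.132)
A=onz(c,*f(85,323),.022);B=onz(c,*f(545,322),.022);print('top inner corners',np.linalg.norm(A-B))
for fn,pl in(('w16',[(258,366),(377,367)]),('w18',[(252,366),(372,366)])):
    c=load(fn); p,q=[onz(c,*f(*z),.051) for z in pl]; print('plates',np.linalg.norm(p-q)-.017,(p+q)/2)
print('ctr',(a+b)/2,np.degrees(np.arctan2(*(b-a)[1::-1])))
rel(*((a+b)/2)[:2],.0455); st()
E
```

```text
[ 0.44344557 -0.09017182  0.014     ] [0.51799221 0.04466395 0.014     ] 0.022071037001464733
top inner corners 0.1613862172397689
plates 0.02140717309410141 [ 0.48461719 -0.01612367  0.051     ]
plates 0.021856581566821208 [ 0.4865415  -0.02724858  0.051     ]
ctr [ 0.48071889 -0.02275394  0.014     ] 61.06311570765214
rel [0.0002 0.1714 0.0006]
t 28.0 p [ 0.4783 -0.0234  0.2169] r [-1.564 -0.009 -0.509] F [-0.1 -0.7 -0.6] op 0.0699 q [-0.21  0.29  1.71  0.    1.14 -1.28]
```

Request:
send_rows(
  motion=[
    [[0,0.03,0,0],[0,0.07,0,0],[0,0.11,0,0],[0,0.145,0,0],[0,0.165,0,0],[0,0.171,0,0],[0,0.171,0,0],[0,0.171,0,0]],
  ],
)

```text
time: 28.8
tool_pos: [0.4805, -0.0232, 0.0463]
tool_rot: [-1.564, -0.009, -0.509]
contact_force: [1.0, 0.2, 0.2]
opening: 0.07
```

Request:
send_rows(
  motion=[
    [[0,0,0,0],[0,0,0,0],[0,0,0,0],[0,0,0,0],[0,0,0,0],[0,0,0,0],[0,0,0,0],[0,0,0,0]],
  ],
  gripper=0.1,
)

```text
time: 29.6
tool_pos: [0.4805, -0.0232, 0.0463]
tool_rot: [-1.564, -0.009, -0.509]
contact_force: [0.2, 0.2, 0.2]
opening: 0.0217
```

Request:
send_rows(
  motion=[
    [[0,-0.02,0,0],[0,-0.05,0,0],[0,-0.09,0,0],[0,-0.12,0,0],[0,-0.12,0,0],[0,-0.12,0,0]],
  ],
)

```text
time: 30.2
tool_pos: [0.4791, -0.0233, 0.1664]
tool_rot: [-1.564, -0.01, -0.509]
contact_force: [-0.7, 0.1, -1.0]
opening: 0.0215
```

```bash
python3 - <<'E'
from h import *
s=st(); c=snap('wrist','w19.png'); rel(.661,-.133,.16)
print(np.degrees(s['tool_rot'][2]+.03))
E
```

```text
t 30.2 p [ 0.4791 -0.0233  0.1664] r [-1.564 -0.01  -0.509] F [-0.7  0.1 -1. ] op 0.0215 q [-0.21  0.35  1.78  0.    1.   -1.28]
rel [ 0.2128  0.0072 -0.0071]
-27.427730274157742
```

View pics/w19.png

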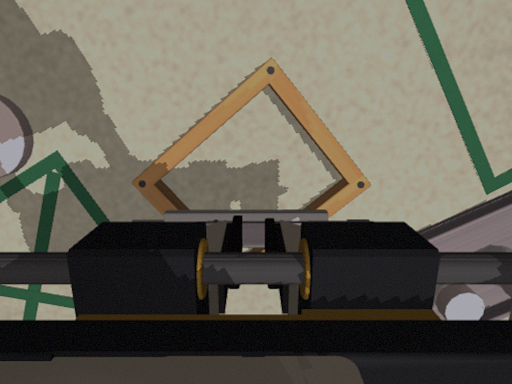

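Request:
send_rows(
  motion=[
    [[0.02,0,0,-3],[0.055,0,-0.002,-8],[0.095,0,-0.004,-14],[0.135,0,-0.005,-20],[0.175,0,-0.006,-26],[0.205,0,-0.007,-27.4],[0.213,0,-0.007,-27.4],[0.213,0,-0.007,-27.4]],
  ],
)

```text
time: 31.05
tool_pos: [0.6607, -0.1333, 0.1643]
tool_rot: [-1.568, -0.006, -0.032]
contact_force: [-0.2, -0.5, -1.6]
opening: 0.0216
```

Request:
send_rows(
  motion=[
    [[0,0,0,0],[0,0,0,0]],
  ],
)

```text
time: 31.25
tool_pos: [0.6594, -0.1324, 0.1634]
tool_rot: [-1.567, -0.004, -0.031]
contact_force: [0.5, 0.3, -0.9]
opening: 0.0214
```

```bash
python3 - <<'E'
from h import *
s=st(); rel(.660,-.133,.08);rel(.66,-.133,.0505)
snap('wrist','w20.png')
E
```

```text
t 31.25 p [ 0.6594 -0.1324  0.1634] r [-1.567 -0.004 -0.031] F [ 0.5  0.3 -0.9] op 0.0214 q [-0.31  0.68  1.19  0.01  1.26 -1.86]
rel [ 0.0003  0.0834 -0.0009]
rel [ 0.0002  0.1129 -0.001 ]
```

View pics/w20.png

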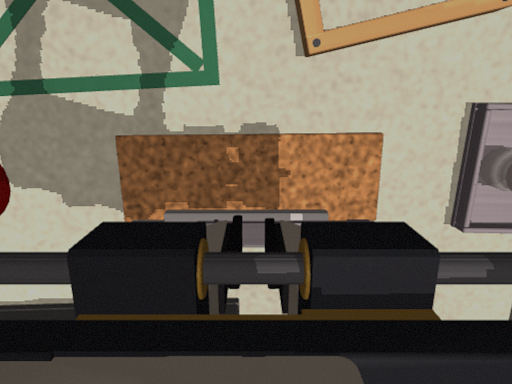

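Mat spans columns 118–382; rule centred at ~250. Lower and release with slow opening.

Request:
send_rows(
  motion=[
    [[0,0.03,0,0],[0,0.07,-0.001,0],[0,0.098,-0.001,0],[0,0.109,-0.001,0],[0,0.113,-0.001,0],[0,0.113,-0.001,0],[0,0.113,-0.001,0]],
  ],
)

```text
time: 32.0
tool_pos: [0.6613, -0.1333, 0.053]
tool_rot: [-1.568, -0.008, -0.031]
contact_force: [-0.1, -0.1, -1.6]
opening: 0.0213
```

Request:
send_rows(
  motion=[
    [[0,0,0,0],[0,0,0,0],[0,0,0,0],[0,0,0,0],[0,0,0,0],[0,0,0,0],[0,0,0,0],[0,0,0,0]],
  ],
  gripper=0.95,
)

```text
time: 32.8
tool_pos: [0.6615, -0.1334, 0.0532]
tool_rot: [-1.568, -0.008, -0.031]
contact_force: [-0.1, -0.3, 0.1]
opening: 0.081
```

Request:
send_rows(
  motion=[
    [[0,-0.01,0,0],[0,-0.03,0,0],[0,-0.06,0,0],[0,-0.1,0,0],[0.02,-0.14,0,0],[0.05,-0.15,0,0],[0.06,-0.15,0,0],[0.06,-0.15,0,0]],
  ],
)

```text
time: 33.6
tool_pos: [0.7211, -0.1356, 0.2045]
tool_rot: [-1.569, -0.01, -0.031]
contact_force: [-0.8, 0.1, -0.0]
opening: 0.0873
```

```bash
python3 - <<'E'
from h import *
s=st(); snap('wrist','w21.png')
E
```

```text
t 33.6 p [ 0.7211 -0.1356  0.2045] r [-1.569 -0.01  -0.031] F [-0.8  0.1 -0. ] op 0.0873 q [-0.29  0.78  0.9   0.    1.45 -1.83]
```

View pics/w21.png

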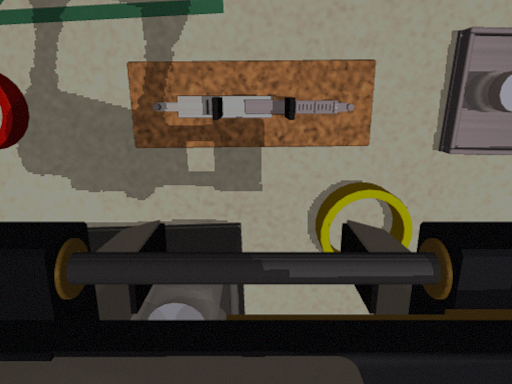

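```bash
python3 - <<'E'
from h import *
rel(.54,-.02,.23)
E
```

```text
rel [-0.1834 -0.0275  0.1099]
```

Request:
send_rows(
  motion=[
    [[-0.02,-0.005,0.012,-2],[-0.055,-0.01,0.033,-5],[-0.095,-0.02,0.057,-8],[-0.13,-0.025,0.078,-11],[-0.165,-0.027,0.1,-12.7],[-0.183,-0.027,0.11,-12.7],[-0.183,-0.027,0.11,-12.7],[-0.183,-0.027,0.11,-12.7]],
  ],
  gripper=0.5,
)

```text
time: 34.45
tool_pos: [0.5402, -0.0201, 0.23]
tool_rot: [-1.571, -0.009, 0.191]
contact_force: [-0.9, -0.2, -0.6]
opening: 0.0461
```

Request:
send_rows(
  motion=[
    [[0,0,0,0]],
  ],
)

```text
time: 34.55
tool_pos: [0.5408, -0.0208, 0.2299]
tool_rot: [-1.571, -0.01, 0.19]
contact_force: [0.6, -0.6, -0.3]
opening: 0.0461
```

```bash
python3 - <<'E'
from h import *
s=st(); c=snap('wrist','w22.png')
cv2.imwrite('pics/w22c.png',cv2.resize(c['frame'][:230,80:430][:,:,::-1],None,fx=2.2,fy=2.2,interpolation=3))
E
```

```text
t 34.55 p [ 0.5408 -0.0208  0.2299] r [-1.571 -0.01   0.19 ] F [ 0.6 -0.6 -0.3] op 0.0461 q [-0.18  0.38  1.52  0.    1.23 -1.94]
```

View pics/w22c.png

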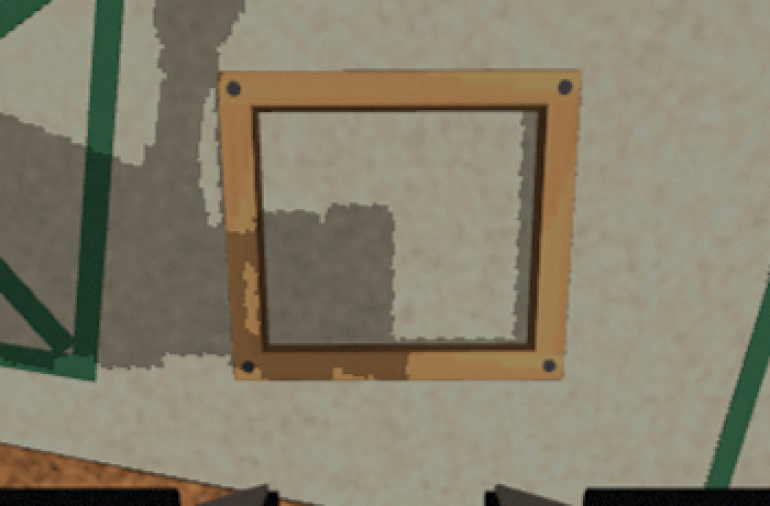

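```bash
python3 - <<'E'
from h import *
c=load('w22'); f=lambda L:[(x/2.2+80,y/2.2) for x,y in L]
frame_fit(c,f([(234,89),(565,87),(549,366),(248,367)]),.022)
P,ct,y=frame_fit(c,f([(219,72),(581,70),(563,380),(236,380)]),.022)
t=ct+np.array([-np.sin(y),np.cos(y)])*.0695; print('rail',t); rel(*t,.12); rel(*t,.029)
E
```

```text
[[0.4354, -0.1026], [0.4083, 0.0337], [0.5253, 0.0566], [0.5521, -0.0797]]
ctr [ 0.4803 -0.023 ] yaw 0.195
sides [np.float64(0.1389), np.float64(0.1192), np.float64(0.1389), np.float64(0.1189)] NL-FR 0.1831 141.7 NR-FL 0.1828 60.5
[[0.4301, -0.1096], [0.4007, 0.0386], [0.5305, 0.0646], [0.5592, -0.0843]]
ctr [ 0.4801 -0.0227] yaw 0.193
sides [np.float64(0.1511), np.float64(0.1324), np.float64(0.1517), np.float64(0.1316)] NL-FR 0.2006 142.2 NR-FL 0.2011 60.0
rail [0.4668013  0.04553029]
rel [-0.0612  0.1093  0.0792]
rel [-0.0621  0.2003  0.0792]
```

Request:
send_rows(
  motion=[
    [[-0.015,0.02,0.02,0],[-0.04,0.05,0.05,0],[-0.061,0.09,0.075,0],[-0.061,0.12,0.079,0],[-0.061,0.155,0.079,0],[-0.062,0.185,0.079,0],[-0.062,0.199,0.079,0],[-0.062,0.199,0.079,0]],
  ],
)

```text
time: 35.4
tool_pos: [0.4661, 0.0449, 0.028]
tool_rot: [-1.57, -0.005, 0.189]
contact_force: [-0.2, 0.0, 0.0]
opening: 0.0459
```

Request:
send_rows(
  motion=[
    [[0,0,0,0],[0,0,0,0]],
  ],
)

```text
time: 35.6
tool_pos: [0.4669, 0.0447, 0.0285]
tool_rot: [-1.57, -0.006, 0.189]
contact_force: [0.1, -0.5, 0.4]
opening: 0.0455
```

```bash
python3 - <<'E'
from h import *
s=st(); c=snap('side','s23.png'); i=c['frame'][:,:,::-1]; cv2.imwrite('pics/s23c.png',cv2.resize(i[110:250,150:320],None,fx=4,fy=4,interpolation=3))
E
```

```text
t 35.6 p [0.4669 0.0447 0.0285] r [-1.57  -0.006  0.189] F [ 0.1 -0.5  0.4] op 0.0455 q [-0.07  0.56  1.93  0.    0.64 -1.83]
```

View pics/s23c.png

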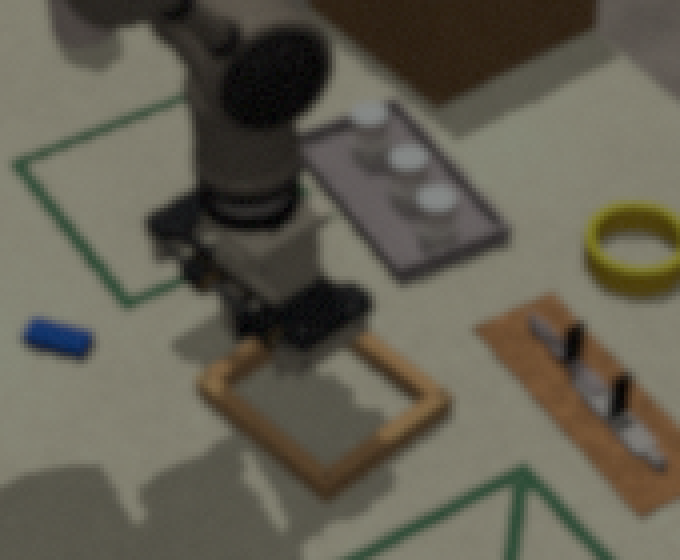

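Straddling the left rail. Close.

Request:
send_rows(
  motion=[
    [[0,0,0,0],[0,0,0,0],[0,0,0,0],[0,0,0,0],[0,0,0,0],[0,0,0,0]],
  ],
  gripper=0.02,
  grip_force=30,
)

```text
time: 36.25
tool_pos: [0.467, 0.0447, 0.0289]
tool_rot: [-1.57, -0.007, 0.189]
contact_force: [0.0, -0.5, 2.4]
opening: 0.0135
```

```bash
python3 - <<'E'
from h import *
s=st()
# target rail centre for frame centre (.496,.268), yaw .02
t=np.array([.496,.268])+np.array([-np.sin(.02),np.cos(.02)])*.0695; print(t); rel(*t,.0285)
E
```

```text
t 36.25 p [0.467  0.0447 0.0289] r [-1.57  -0.007  0.189] F [ 0.  -0.5  2.4] op 0.0135 q [-0.07  0.56  1.93  0.    0.64 -1.83]
[0.49461009 0.3374861 ]
rel [0.0822 0.0011 0.2824]
```

Request:
send_rows(
  motion=[
    [[0.003,0,0.01,0.5],[0.009,0,0.03,1],[0.015,0,0.052,2],[0.022,0,0.075,3],[0.029,0,0.1,4],[0.037,0,0.126,5],[0.042,0,0.145,5],[0.044,0.001,0.15,5]],
  ],
)

```text
time: 37.05
tool_pos: [0.4817, 0.2011, 0.0288]
tool_rot: [-1.571, -0.006, 0.105]
contact_force: [-4.9, -12.6, 22.3]
opening: 0.0137
```

Request:
send_rows(
  motion=[
    [[0,0,0,0],[0,0,0,0]],
  ],
)

```text
time: 37.25
tool_pos: [0.4816, 0.2014, 0.0289]
tool_rot: [-1.57, -0.006, 0.105]
contact_force: [-1.4, 2.7, 2.0]
opening: 0.014
```

```bash
python3 - <<'E'
from h import *
s=st(); rel(.4946,.3375,.0287); c=snap('side','s24.png'); i=c['frame'][:,:,::-1]; cv2.imwrite('pics/s24c.png',cv2.resize(i[80:240,130:320],None,fx=4,fy=3.75,interpolation=3))
snap('wrist','w24.png')
E
```

```text
t 37.25 p [0.4816 0.2014 0.0289] r [-1.57  -0.006  0.105] F [-1.4  2.7  2. ] op 0.014 q [ 0.25  0.62  1.79 -0.    0.73 -1.43]
rel [0.0272 0.0004 0.134 ]
```

View pics/s24c.png

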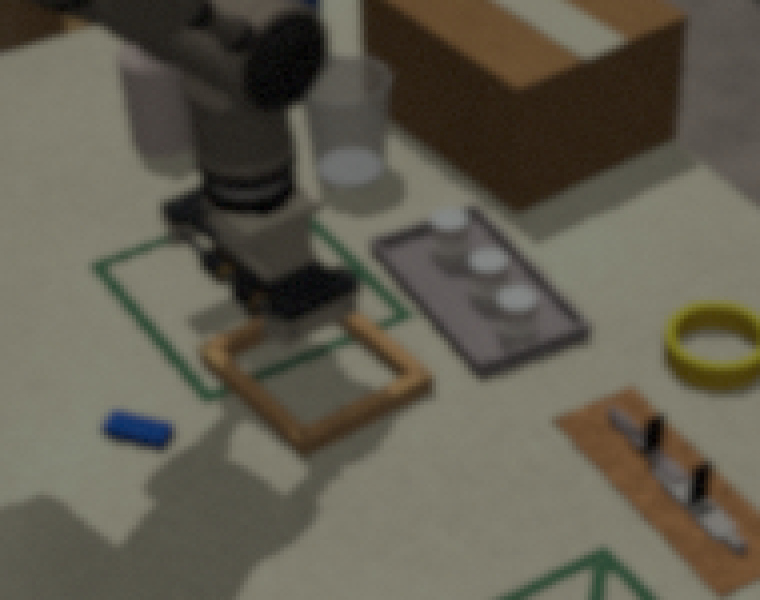

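View pics/w24.png

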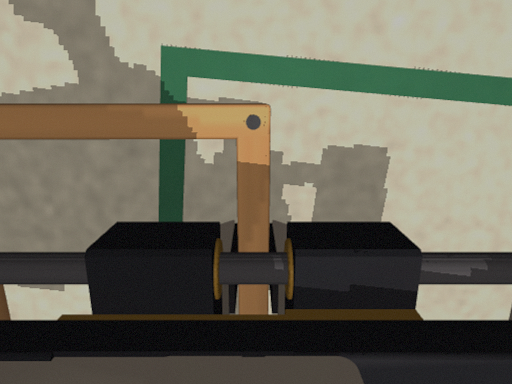

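```bash
python3 - <<'E'
from h import *
c=load('w24')
for u,v in[(162,45),(187,75),(511,104),(511,78),(160,222),(184,222)]: print(np.round(onz(c,u,v,0),4))
c=load('s24'); print('big jar',onz(c,217.5,124,.003)); 
for x,y in[(100,267),(405,314),(212,394)]: print('bay',onz(c,x/4+130,y/3.75+80,0))
E
```

```text
[0.3947 0.1532 0.    ]
[0.4061 0.1648 0.    ]
[0.4032 0.3134 0.    ]
[0.3921 0.31   0.    ]
[0.4778 0.1551 0.    ]
[0.4765 0.1671 0.    ]
big jar [0.66460927 0.3786211  0.003     ]
bay [0.40133479 0.36542941 0.        ]
bay [0.59534939 0.16199128 0.        ]
bay [0.40788291 0.1586107  0.        ]
```

Request:
send_rows(
  motion=[
    [[0.002,0,0.01,0.5],[0.006,0,0.03,1],[0.01,0,0.052,2],[0.015,0,0.075,3],[0.02,0,0.1,4],[0.024,0,0.122,5],[0.025,0,0.132,5],[0.025,0,0.132,5]],
  ],
)

```text
time: 38.15
tool_pos: [0.4927, 0.3364, 0.0289]
tool_rot: [-1.569, -0.007, 0.019]
contact_force: [0.6, 1.9, 0.3]
opening: 0.0137
```

Request:
send_rows(
  motion=[
    [[0,0,0,0],[0,0,0,0]],
  ],
)

```text
time: 38.35
tool_pos: [0.4927, 0.336, 0.0289]
tool_rot: [-1.569, -0.007, 0.018]
contact_force: [-0.7, 1.8, 0.8]
opening: 0.0136
```

Request:
send_rows(
  motion=[
    [[0,0,0,0],[0,0,0,0],[0,0,0,0],[0,0,0,0]],
  ],
  gripper=0.45,
)

```text
time: 38.75
tool_pos: [0.4927, 0.3357, 0.0288]
tool_rot: [-1.569, -0.006, 0.018]
contact_force: [0.0, 0.2, 0.3]
opening: 0.0399
```

```bash
python3 - <<'E'
from h import *
st(); c=snap('side','s25.png'); i=c['frame'][:,:,::-1]; cv2.imwrite('pics/s25c.png',cv2.resize(i[80:240,130:320],None,fx=4,fy=3.75,interpolation=3))
E
```

```text
t 38.75 p [0.4927 0.3357 0.0288] r [-1.569 -0.006  0.018] F [0.  0.2 0.3] op 0.0399 q [ 0.47  0.72  1.57 -0.    0.85 -1.12]
```

View pics/s25c.png

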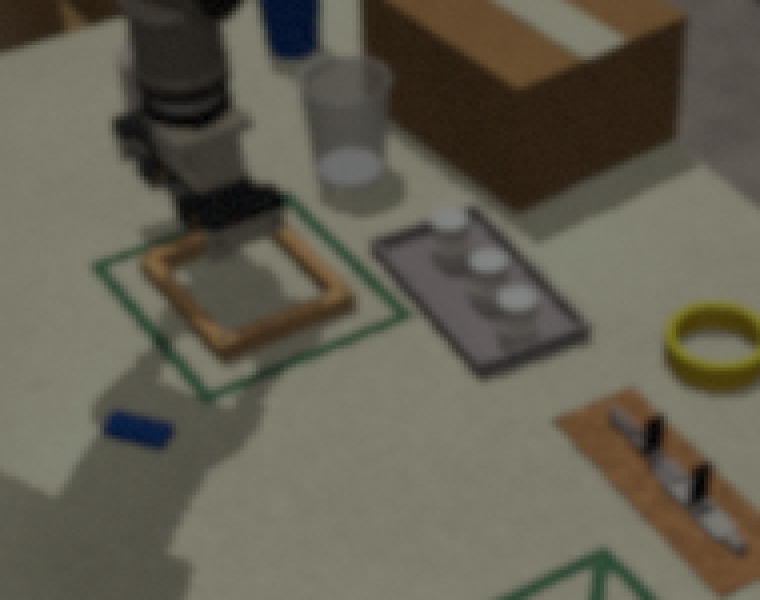

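Request:
send_rows(
  motion=[
    [[0,-0.02,0,0],[0,-0.05,0,0],[0,-0.09,0,0],[0,-0.13,-0.01,0],[0.02,-0.17,-0.03,0],[0.04,-0.2,-0.06,0],[0.06,-0.21,-0.08,0],[0.06,-0.21,-0.08,0]],
  ],
)

```text
time: 39.6
tool_pos: [0.5557, 0.2539, 0.2414]
tool_rot: [-1.568, -0.012, 0.014]
contact_force: [-0.1, 0.1, -0.1]
opening: 0.0415
```

```bash
python3 - <<'E'
from h import *
st(); c=snap('wrist','w26.png'); snap('scene','c26.png'); snap('side','s26.png')
E
```

```text
t 39.6 p [0.5557 0.2539 0.2414] r [-1.568 -0.012  0.014] F [-0.1  0.1 -0.1] op 0.0415 q [ 0.3   0.5   1.3  -0.    1.33 -1.28]
```

View pics/w26.png

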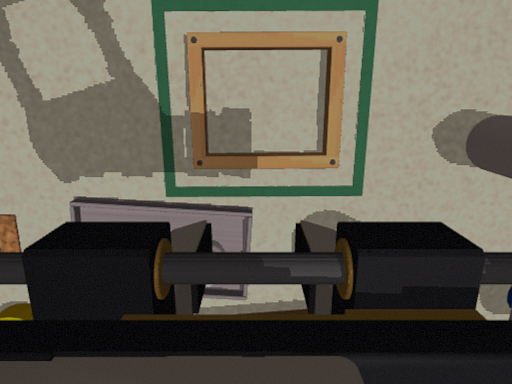

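View pics/s26.png

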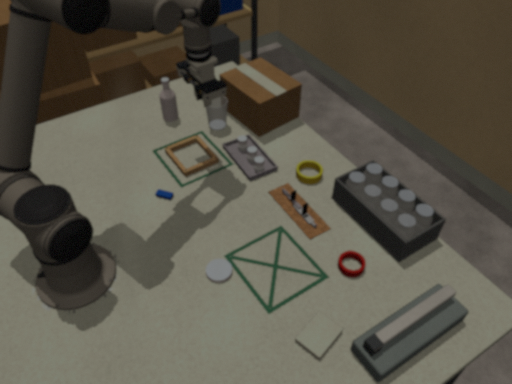

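```bash
python3 - <<'E'
from h import *
c=load('w26')
frame_fit(c,[(194,41),(340,39),(333,162),(200,162)],.022)
frame_fit(c,[(165,11),(367,9),(356,186),(173,187)],0)
i=load('s26')['frame'][:,:,::-1]; cv2.imwrite('pics/s26c.png',cv2.resize(i[120:245,150:340],None,fx=4,fy=4,interpolation=3))
st()
E
```

```text
[[0.4367, 0.1976], [0.4328, 0.3368], [0.5519, 0.3393], [0.5539, 0.2002]]
ctr [0.4938 0.2685] yaw 0.021
sides [np.float64(0.1393), np.float64(0.1191), np.float64(0.1391), np.float64(0.1172)] NL-FR 0.1825 131.5 NR-FL 0.1826 50.9
[[0.4065, 0.1662], [0.4016, 0.3665], [0.5833, 0.3728], [0.5874, 0.1655]]
ctr [0.4947 0.2678] yaw 0.022
sides [np.float64(0.2004), np.float64(0.1818), np.float64(0.2074), np.float64(0.1809)] NL-FR 0.2737 132.7 NR-FL 0.272 49.4
t 39.75 p [0.552  0.2565 0.2382] r [-1.569 -0.005  0.018] F [-1.4 -0.1 -0.6] op 0.0415 q [ 0.31  0.5   1.31  0.    1.33 -1.28]
```

View pics/s26c.png

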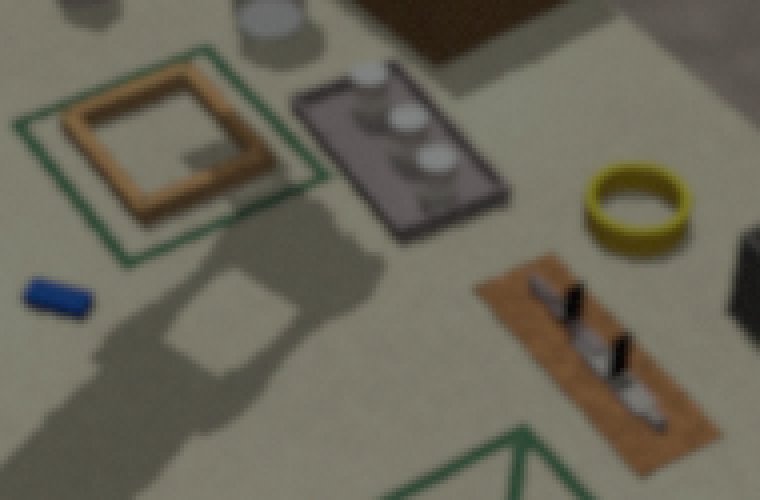

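```bash
python3 - <<'E'
from h import *
print(hand_in())
E
```

```text
the job is handed in; nothing more can be done
None
```

The job is finished and handed in at about 40 s of the 208 s allowed. `hand_in` gives no verdict.

- **Jars:** There were three. All stand upright in the steel tray and show there in the last side view.
- **Diagonals:** I laid the rule in the frame hands-off, first from near left to far right, then along the other diagonal. In both pictures the pins sat in the corners. `rule_slide` came out at about 22.1 mm each time, measured from the images. The diagonals therefore agree to about 0.1 mm, roughly 1 to 2 mm allowing for calibration, so the frame is square.
- **Rule:** It lies flat near the middle of its cork mat, with both tips over it.
- **Frame:** I dragged it over the table by its left rail into the plain rectangle. The last measurement puts its centre within about 1 mm of the rectangle's centre, turned by less than 0.01 rad from it.
- **Checks that disagreed:**
  - Early side-camera points differed from the wrist camera by up to about 10 mm, so I worked from the wrist camera.
  - One plate measurement used the wrong pixels. I redid it, and the plates then gave 21.4 and 21.9 mm for the two diagonals.
- **Bystanders:** I did not measure their final positions. They looked unmoved in the side view, and the arm stayed clear of them.

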